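# Gauge the leg dowels and rack them chamfer down

### The arm

A 6-joint arm with a two-finger parallel gripper is mounted at the origin on the work surface. World frame = base frame: x ahead of the robot, y to its left, z up, the work surface at z = 0. Lengths are in mm, angles in rad, forces in N, time in s.
With the tool pointing down it reaches from about 350 to 775 mm from the base axis. Payload 7.3 kg.
Tool frame: the origin (TCP) lies between the finger pads; the fingertips stand 25 mm ahead of it and the grasp point (between the pads) lies 6 mm ahead of it; z points along the fingers, y is the direction in which the jaws open and shut (so a half turn about z gives the same grasp; the last joint's range is limited). The gripper opens to 92 mm and grips with 3 to 60 N. Pads are 19 mm wide; open, the fingers measure 130 mm over their backs; the gripper's body (75 mm by 190 mm) begins 47 mm behind the grasp point.
Start: joints at [-1.339, 0.342, 1.524, -0, 1.275, -0.146], TCP at [193.683, -487.985, 251.741] pointing down, gripper open.
Joint ranges: [-2.53, 2.53], [-0.77, 2.02], [0.04, 2.7], [-1, 4.14], [0.28, 2.66], [-3.11, 3.11]. Speed limits (rad/s): [2.57, 2.57, 3.14, 3.14, 3.14, 3.14].

### API

Orientations are given as [roll, pitch, yaw] about the fixed x, y, z axes, in that order (R = Rz(yaw) Ry(pitch) Rx(roll)).
In Python, from plant import get_obs, capture, calibration, close_job gives the robot as it stands. The module is installed in compiled form; this text tells all that it offers.
- The arm moves only by the shell command python3 -m jog 'ROWS'. ROWS is JSON, one flat list of numbers, 5 for each row, row after row: the closure, from 0 (fully open) to 1 (shut), then the shift along the tool's x, y, z in mm, then the turn about the tool's z in degrees. In form: [fingers, tx, ty, tz, yaw, fingers, tx, ty, tz, yaw, ...]. A call has 1 to 5 rows; each row shifts and turns the pose as measured when the row begins, along the tool's axes as they then stand; what a row does not reach is not made up. A row lasts 1/10 s, in which the tool goes at most 50 mm and 8.59 degrees, less where a joint would pass 70% of its speed; a pose out of reach is approached as far as the arm can. A call is refused whole if a number of a shift passes 50 or a number of a turn 8.59, either way. A call with a gripper value outside its range is refused whole. The fingers move at their own pace and stop on an object; the grip force is fixed at half the most. Time passes only in rows, so rows that do not move let the fingers close. It gives the time, the measured TCP pose, the force and the opening at its end, in the units of the state.
- get_obs(): the state, without advancing time (a new reading comes with each control period).
- capture(name): name is "scene" or "top" or "wrist"; returns (picture, depth): 480x640x3 uint8, red, green, blue; 480x640 float32, mm along the optical axis (not along the pixel's ray), 0 where there is no reading.
- calibration(name): a dict with "fovy" (degrees; the focal length in pixels is half the picture's height over the tangent of half this angle, whatever the lens; pixels are square), "cx", "cy" (the principal point, pixels), "k1" (the pictures are not rectified: a ray, as slopes to the right and down, at radius r is drawn at 1 + k1 r^2 times it, then the intrinsics apply), "R" (3x3) and "t" (3): a world point X has camera coordinates R X + t. Camera axes: x right, y down, z forward; pixel columns grow to the right and rows downward; lengths in mm; the calibration is good to about 2 mm. A picture is of the moment at which its call begins: read the wrist's pose just before it. calibration takes no time and is no camera call; for the wrist camera it gives the pose at the moment of the call.
- close_job(): hands the job in, once; it reports no verdict.
The state is a dict: "time": time; "joint_positions": joint angles; "dq": joint speeds; "tau": joint torques, N m; "tool_pos": TCP position; "tcp_rot": TCP orientation; "contact_force": force on the tool from outside, world axes, zero at the start; "moment": the same for the moment, N m; "grip_width": finger opening in mm.
Only numpy, scipy, OpenCV 4.12 (cv2) and the standard library are available. Lean on these libraries where they do the work, as an engineer would, in place of code of your own. Each camera call takes 0.05 s, during which the arm holds its last target.

### The job

Each of the two loose leg dowels has one chamfered and one square end: find the chamfered end by trying it in the sloping gauge bore, where only a chamfered end goes right home to the bottom. Take one dowel at a time: push its chamfered end home in the bore and pause there a moment, then lay it in a free place of the sloping rack, chamfered end down and home in its foot socket like the sample dowel, before fetching the other. Leave the things standing about where they are.

Things in the scene. Friction and masses are not known exactly. Their poses are not given: they have to be found in the camera images.
- dowel_1: round wooden dowel, 30 mm diameter, 160 mm long, 55 to 115 g, lying level in the V cradles of stand 1, axis 50 mm up. Origin at its middle, x axis along it, end1 to end2. One end is square-cut (30 mm face), the other has a 16 mm long chamfer down to a 12 mm face; which end is chamfered is not recorded and may differ between the dowels: feel it in the gauge
- dowel_1_end1 (a point): centre of one end face of dowel 1 (80 mm from its middle along its -x axis); square or chamfered, not known
- dowel_1_end2 (a point): centre of the other end face of dowel 1 (80 mm from its middle along its +x axis); square or chamfered, not known
- stand_1: fixed plywood stand, board 120 x 60 x 12 mm on the table, with two 14 mm thick steel V cradles at 45 mm either side of its middle, open between them; it holds a dowel along its x axis, 50 mm up. Origin under its middle at table height, z up. It may be turned any way
- dowel_2: round wooden dowel, 30 mm diameter, 160 mm long, 55 to 115 g, lying level in the V cradles of stand 2, axis 50 mm up. Origin at its middle, x axis along it, end1 to end2. One end is square-cut (30 mm face), the other has a 16 mm long chamfer down to a 12 mm face; which end is chamfered is not recorded and may differ between the dowels: feel it in the gauge
- dowel_2_end1 (a point): centre of one end face of dowel 2 (80 mm from its middle along its -x axis); square or chamfered, not known
- dowel_2_end2 (a point): centre of the other end face of dowel 2 (80 mm from its middle along its +x axis); square or chamfered, not known
- stand_2: fixed plywood stand, board 120 x 60 x 12 mm on the table, with two 14 mm thick steel V cradles at 45 mm either side of its middle, open between them; it holds a dowel along its x axis, 50 mm up. Origin under its middle at table height, z up. It may be turned any way
- gauge: fixed gauge stand: plywood base 150 x 110 x 14 mm carrying the sloping aluminium gauge block, highest point 105 mm. Origin at table height under the bottom of the bore, z up; its x axis points level, the way the bore opens, roughly to the robot's right (-y)
- gauge_bore: aluminium gauge block, 70 mm wide, 60 high, 37 long, with a blind stepped bore sloping 30 degrees. Origin at the centre of the bore's bottom, 60 mm above the table; x axis along the bore, out of the mouth, 30 degrees upward; y level; z square to the bore, upward
- gauge_mouth (a point): centre of the bore's mouth, 25 mm from the bottom. The bore is 34 mm wide for the first 15 mm, then a shoulder, then 26 mm wide for the last 10 mm. A square end stops on the shoulder, 10 mm short of the bottom; a chamfered end goes on until its face meets the bottom
- rack: fixed plywood rack stand, base 190 x 270 x 12 mm. Origin at table height under the middle of its bed, z up; its x axis points level, uphill, roughly to the robot's right and outward
- rack_bed: sloping rack bed: three dowel places side by side at y = -80, 0, +80 mm, each a pair of 14 mm thick V cradles at x = -50 and +50 mm, open between; foot board across the low end, face at x = -70 mm, with a 26 mm wide, 10 mm deep socket per place. Origin at the middle of a dowel in the middle place, 85 mm up; x along the dowels, uphill at 30 degrees, y level, z square to the slope, up
- sample (a point): middle of the sample dowel fixed in the rack's place at y = +80 mm: same size, chamfered end down, home in its foot socket; leave it
- slot_1_foot (a point): where the lower end's face centre of a dowel lying in the place at y = -80 mm of the rack belongs: centre of the bottom of the foot socket, 10 mm behind the foot board's face (which reaches 20 mm above it). Only a chamfered end enters the socket; a square end stops on the face, 10 mm short
- slot_1_head (a point): where the upper end's face centre of a dowel lying in the place at y = -80 mm of the rack belongs, 160 mm uphill from the foot
- slot_2_foot (a point): where the lower end's face centre of a dowel lying in the middle place of the rack belongs: centre of the bottom of the foot socket, 10 mm behind the foot board's face (which reaches 20 mm above it). Only a chamfered end enters the socket; a square end stops on the face, 10 mm short
- slot_2_head (a point): where the upper end's face centre of a dowel lying in the middle place of the rack belongs, 160 mm uphill from the foot
- jar: bystander, leave where it is: closed glass jar, 64 mm wide, 85 mm tall; origin at the centre of its underside
- cup: bystander, leave where it is: white open tumbler, 80 mm wide, 70 mm tall; origin at the centre of its underside
- tape: bystander, leave where it is: cardboard roll core lying flat, 90 mm wide, 24 mm tall; origin at the centre of its underside
- sanding_block: bystander, leave where it is: cork sanding block, 100 x 60 x 35 mm; origin at the centre of its underside
- glue: bystander, leave where it is: white glue bottle, 52 mm wide, 130 mm tall; origin at the centre of its underside

How it is judged (in metres and radians):
On the way, in this order (a step that is already met when the one before it is completed fails the run):
1. the chamfered end of one dowel is home at the bottom of the gauge bore (((distance between any of dowel_1_end1, dowel_1_end2 and gauge_bore below 0.006 m and angle between the x axis of dowel_1 and the x axis of gauge_bore, either way round below 0.15 rad) or (distance between any of dowel_2_end1, dowel_2_end2 and gauge_bore below 0.006 m and angle between the x axis of dowel_2 and the x axis of gauge_bore, either way round below 0.15 rad))), for 0.2 s.
2. one dowel lies in the rack, chamfered end down, home in the foot socket ((((distance between dowel_1_end1 and slot_1_foot below 0.006 m and distance between dowel_1_end2 and slot_1_head below 0.008 m) or (distance between dowel_1_end2 and slot_1_foot below 0.006 m and distance between dowel_1_end1 and slot_1_head below 0.008 m) or (distance between dowel_1_end1 and slot_2_foot below 0.006 m and distance between dowel_1_end2 and slot_2_head below 0.008 m) or (distance between dowel_1_end2 and slot_2_foot below 0.006 m and distance between dowel_1_end1 and slot_2_head below 0.008 m)) or ((distance between dowel_2_end1 and slot_1_foot below 0.006 m and distance between dowel_2_end2 and slot_1_head below 0.008 m) or (distance between dowel_2_end2 and slot_1_foot below 0.006 m and distance between dowel_2_end1 and slot_1_head below 0.008 m) or (distance between dowel_2_end1 and slot_2_foot below 0.006 m and distance between dowel_2_end2 and slot_2_head below 0.008 m) or (distance between dowel_2_end2 and slot_2_foot below 0.006 m and distance between dowel_2_end1 and slot_2_head below 0.008 m)))), for 0.2 s.
3. with that one racked, the chamfered end of the other dowel is home at the bottom of the gauge bore (((((distance between dowel_1_end1 and slot_1_foot below 0.006 m and distance between dowel_1_end2 and slot_1_head below 0.008 m) or (distance between dowel_1_end2 and slot_1_foot below 0.006 m and distance between dowel_1_end1 and slot_1_head below 0.008 m) or (distance between dowel_1_end1 and slot_2_foot below 0.006 m and distance between dowel_1_end2 and slot_2_head below 0.008 m) or (distance between dowel_1_end2 and slot_2_foot below 0.006 m and distance between dowel_1_end1 and slot_2_head below 0.008 m)) and (distance between any of dowel_2_end1, dowel_2_end2 and gauge_bore below 0.006 m and angle between the x axis of dowel_2 and the x axis of gauge_bore, either way round below 0.15 rad)) or (((distance between dowel_2_end1 and slot_1_foot below 0.006 m and distance between dowel_2_end2 and slot_1_head below 0.008 m) or (distance between dowel_2_end2 and slot_1_foot below 0.006 m and distance between dowel_2_end1 and slot_1_head below 0.008 m) or (distance between dowel_2_end1 and slot_2_foot below 0.006 m and distance between dowel_2_end2 and slot_2_head below 0.008 m) or (distance between dowel_2_end2 and slot_2_foot below 0.006 m and distance between dowel_2_end1 and slot_2_head below 0.008 m)) and (distance between any of dowel_1_end1, dowel_1_end2 and gauge_bore below 0.006 m and angle between the x axis of dowel_1 and the x axis of gauge_bore, either way round below 0.15 rad)))), for 0.2 s.
At the end, for the whole second after the job is handed in: both dowels lie at rest in the two free places of the rack, one in each: chamfered end home in the foot socket (face centre within 6 mm of its place's foot point), square end's face centre within 8 mm of the head point (((distance between dowel_1_end1 and slot_1_foot below 0.006 m and distance between dowel_1_end2 and slot_1_head below 0.008 m) or (distance between dowel_1_end2 and slot_1_foot below 0.006 m and distance between dowel_1_end1 and slot_1_head below 0.008 m) or (distance between dowel_1_end1 and slot_2_foot below 0.006 m and distance between dowel_1_end2 and slot_2_head below 0.008 m) or (distance between dowel_1_end2 and slot_2_foot below 0.006 m and distance between dowel_1_end1 and slot_2_head below 0.008 m)) and ((distance between dowel_2_end1 and slot_1_foot below 0.006 m and distance between dowel_2_end2 and slot_1_head below 0.008 m) or (distance between dowel_2_end2 and slot_1_foot below 0.006 m and distance between dowel_2_end1 and slot_1_head below 0.008 m) or (distance between dowel_2_end1 and slot_2_foot below 0.006 m and distance between dowel_2_end2 and slot_2_head below 0.008 m) or (distance between dowel_2_end2 and slot_2_foot below 0.006 m and distance between dowel_2_end1 and slot_2_head below 0.008 m)) and linear speed of each of dowel_1, dowel_2 below 0.02 m/s); the robot touches nothing.
It fails at once if a bystander (jar, cup, roll core, sanding block or glue bottle) is moved more than 40 mm (distance of any of jar, cup, tape, sanding_block, glue from where it was at the start of the episode above 0.04 m).
It also fails if it takes over 72 s, if anything falls off the work surface, if the arm or the gripper's body presses on something with over 40 N, if the wrist force passes 120 N, or if a joint passes its speed limit or range.

## Working session

There is one attempt and no reset: what is moved stays moved. The work goes in short steps, Python scripts to look and compute and a shell command to move; the robot and the scene stay as the last step left them, time stands still between calls to the robot, and variables do not carry over. Pictures are saved under pics/ and viewed, and the job is handed in when it is done.

```bash
ls; mkdir -p pics
cat > h.py <<'E'
import numpy as np, cv2
from plant import get_obs, capture, calibration
def K(c):
    f=240/np.tan(np.radians(c['fovy'])/2); return f
def world(c,u,v,d):
    f=K(c); xd=np.array([(u-c['cx'])/f,(v-c['cy'])/f]).astype(float)
    x=xd.copy()
    for _ in range(20):
        x=xd/(1+c['k1']*(x**2).sum(0))
    p=np.stack([x[0]*d,x[1]*d,d*np.ones_like(x[0])])
    R=np.array(c['R']);t=np.array(c['t'])
    return (R.T@(p.reshape(3,-1)-t.reshape(3,1))).T
def cloud(c,depth):
    v,u=np.mgrid[0:480,0:640]
    return world(c,u.ravel().astype(float),v.ravel().astype(float),depth.ravel().astype(float)).reshape(480,640,3)
def proj(c,X):
    p=np.array(c['R'])@np.asarray(X,float)+np.array(c['t']); x=p[:2]/p[2]; x=x*(1+c['k1']*(x@x)); f=K(c)
    return x*f+[c['cx'],c['cy']]
E
python3 - <<'E'
from h import *
for n in ['scene','top','wrist']:
    c=calibration(n); p,d=capture(n); np.savez('%s0.npz'%n,p=p,d=d,c=np.array([c],dtype=object))
    cv2.imwrite('pics/%s0.png'%n,p[:,:,::-1]); print(n,c['fovy'],c['cx'],c['cy'],c['k1'],np.round(-np.array(c['R']).T@c['t']),np.round(np.array(c['R'])[2],2))
o=get_obs(); print({k:np.round(v,3) for k,v in o.items()})
E
```

```text
pics
scene 47.43460580022189 321.9457746531532 240.00151760192466 -0.09194147021897305 [1001. -683. 1066.] [-0.38  0.53 -0.75]
top 50.93774486411658 329.05051683305544 244.42754687112185 -0.09790532423864509 [ 368.  -10. 1448.] [ 0.1   0.02 -0.99]
wrist 71.57502175715054 323.1714488572961 244.44325115280665 -0.03259388669888671 [ 266. -458.  384.] [-0.27 -0.1  -0.96]
{'time': np.float64(0.15), 'joint_positions': array([-1.339,  0.343,  1.525, -0.   ,  1.275, -0.146]), 'dq': array([ 0.   , -0.001, -0.004, -0.001, -0.002,  0.   ]), 'tau': array([ 1.0000e-03, -4.3147e+01, -2.4435e+01,  7.2000e-02,  5.4000e-02,
       -0.0000e+00]), 'tool_pos': array([ 193.597, -487.722,  251.228]), 'tcp_rot': array([-3.141, -0.   ,  0.378]), 'contact_force': array([-0.1  ,  0.437,  0.134]), 'moment': array([0.048, 0.016, 0.043]), 'grip_width': np.float64(91.189)}
```

View pics/top0.png

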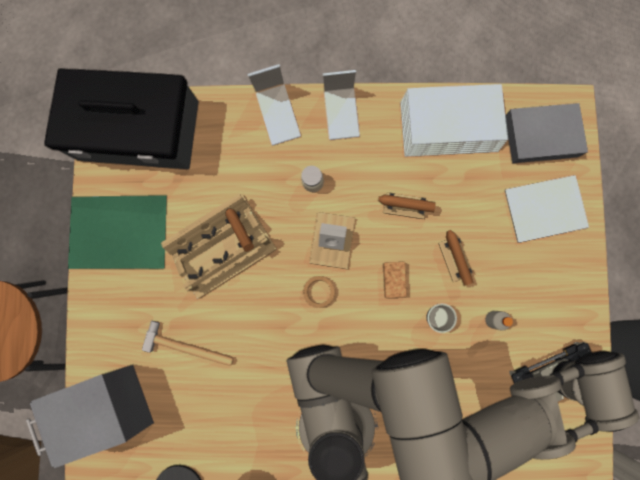

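View pics/scene0.png

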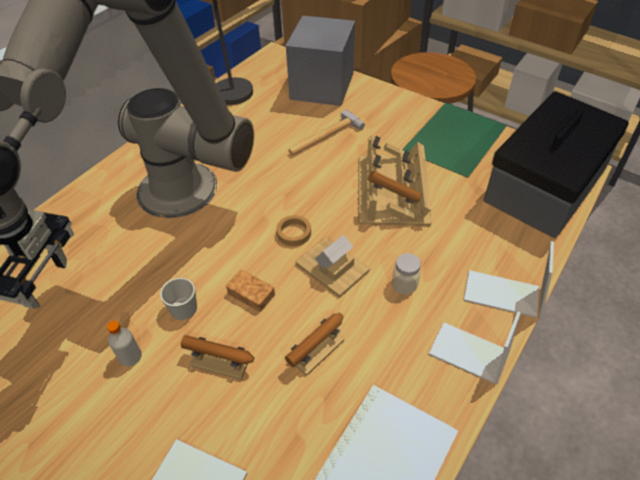

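View pics/wrist0.png

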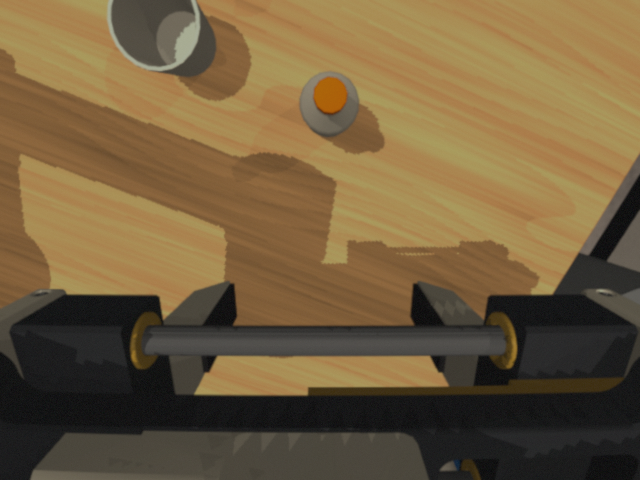

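Run:
```python
import cv2,numpy as np
a=cv2.imread('pics/top0.png'); b=cv2.imread('pics/scene0.png')
def z(i,x,y,w,h,s): return cv2.resize(i[y:y+h,x:x+w],(w*s,h*s),interpolation=cv2.INTER_CUBIC)
cv2.imwrite('pics/z1.png',np.vstack([z(a,370,180,130,110,6)]))
cv2.imwrite('pics/z2.png',np.vstack([z(a,155,185,125,115,6)]))
cv2.imwrite('pics/z3.png',z(b,175,300,180,80,4))
cv2.imwrite('pics/z4.png',z(b,290,120,150,180,3))
```

```text
(no output)
```

View pics/z1.png

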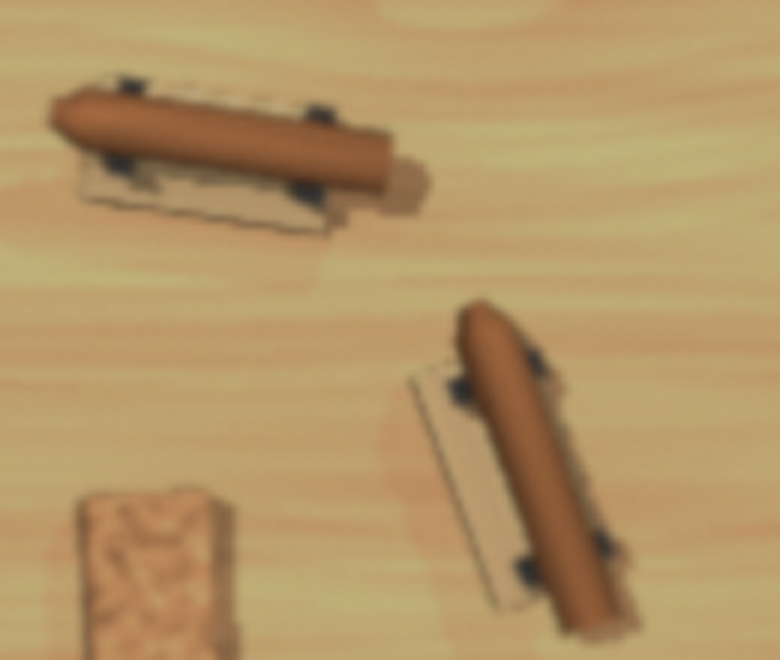

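View pics/z2.png

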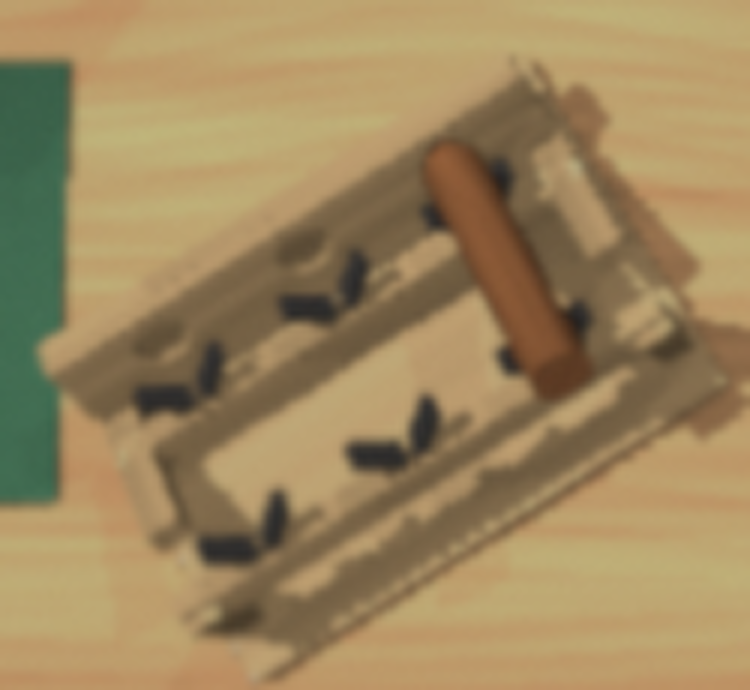

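View pics/z3.png

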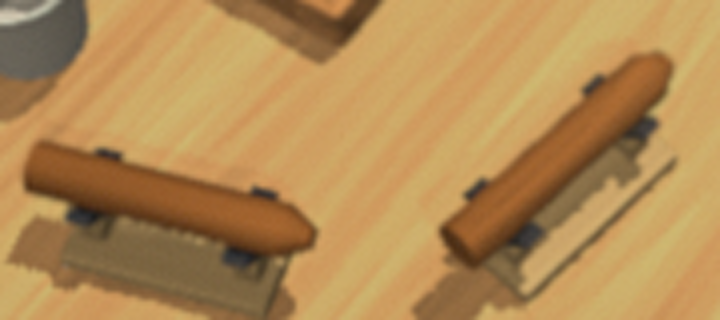

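View pics/z4.png

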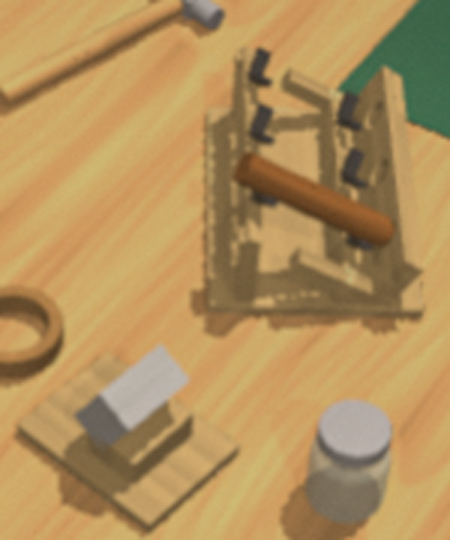

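Run:
```python
from h import *
for n in ['top','scene']:
    z=np.load(n+'0.npz',allow_pickle=True); c=z['c'][0]; P=cloud(c,z['d']); np.save(n+'P.npy',P)
    hsv=cv2.cvtColor(z['p'],cv2.COLOR_RGB2HSV)
    m=(hsv[...,0]<14)&(hsv[...,1]>140)&(P[...,2]>20)&(P[...,2]<160)
    m=cv2.morphologyEx(m.astype(np.uint8),cv2.MORPH_OPEN,np.ones((3,3)))
    k,l,s,ce=cv2.connectedComponentsWithStats(m)
    for i in range(1,k):
        if s[i,4]<150: continue
        Q=P[l==i]; Q=Q[np.abs(Q[:,2]-np.median(Q[:,2]))<60]; mu=Q.mean(0); u,S,V=np.linalg.svd(Q-mu,full_matrices=False)
        t=(Q-mu)@V[0]; print(n,s[i],np.round(mu,1),np.round(V[0],3),np.round([t.min(),t.max()],1),np.round(np.percentile(Q[:,2],[5,50,95]),1))
# objects: top depth points around
z=np.load('top0.npz',allow_pickle=True); P=np.load('topP.npy')
for nm,u,v in [('jar',312,175),('cup',441,307),('glue',508,322),('sand',395,280),('tape',308,292),('gaugetop',333,236),('rackfoot',202,221),('table',300,330)]:
    print(nm,np.round(P[v,u],1))
```

```text
top [380 196  55  16 490] [ 625.6 -203.7   61.3] [-0.164 -0.987  0.004] [-78.2  74.5] [53.8 61.5 67.3]
top [226 209  27  42 423] [549.2 259.9 102.8] [-0.749 -0.469  0.468] [-85.7  66.5] [ 66.9 105.8 134.2]
top [447 232  26  52 491] [ 471.8 -342.5   61.3] [-0.945 -0.327  0.006] [-76.9  75.8] [55.3 61.4 67.1]
jar [701.1  61.7  86.9]
cup [ 335.7 -297.1   25.2]
glue [ 296.8 -452.9  126.1]
sand [ 412.2 -168.    32.1]
tape [380.3  78.3  -4.1]
gaugetop [529.8   4.5  96.7]
rackfoot [578.9 372.5  63. ]
table [272.2 101.1  -0.9]
```

```bash
cat > plan.py <<'E'
import sys,json
from h import *
def pose():
    o=get_obs(); r=o['tcp_rot']; return np.array(o['tool_pos'],float), float(r[2]), o
def rows(target,yaw,fing,step=40,turn=7.5,dec=0,p=None,y=None):
    if p is None: p,y,_=pose()
    p=p.copy(); tgt=np.array(target,float)
    dy=(yaw-y+np.pi)%(2*np.pi)-np.pi if abs(yaw-y)>np.pi else yaw-y
    N=int(max(1,np.ceil(np.linalg.norm(tgt-p)/step),np.ceil(abs(np.degrees(dy))/turn)))
    out=[]
    for i in range(N):
        d=(tgt-p)/(N-i); c,s=np.cos(y),np.sin(y)
        tx=round(c*d[0]+s*d[1],dec); ty=round(s*d[0]-c*d[1],dec); tz=round(-d[2],dec)
        yw=round(-np.degrees(yaw-y)/(N-i),1)
        p+= [c*tx+s*ty, s*tx-c*ty, -tz]; y-=np.radians(yw)
        out+=[[fing,tx,ty,tz,yw]]
    for k in range(0,N,5):
        print(json.dumps([float('%g'%v) if v%1 else int(v) for r in out[k:k+5] for v in r],separators=(',',':')))
    return p,y
if __name__=='__main__':
    a=[float(v) for v in sys.argv[1:]]
    p,y,o=pose(); print(o['time'],np.round(p,1),round(y,3))
    rows(a[:3],a[3],a[4],*( [a[5]] if len(a)>5 else []),dec=0 if len(a)<7 else int(a[6]))
E
python3 plan.py 530 -140 260 1.5 0
```

```text
0.15 [ 193.6 -487.7  251.2] 0.378
[0,34,-15,-1,-4.9,0,35,-12,-1,-4.9,0,36,-9,-1,-5,0,37,-6,-1,-4.9,0,37,-3,-1,-5]
[0,37,0,0,-4.9,0,37,3,-1,-5,0,37,7,0,-4.9,0,36,10,-1,-5,0,35,13,0,-4.9]
[0,34,15,-1,-5,0,32,19,0,-4.9,0,31,21,-1,-5]
```

```bash
python3 -m jog '[0,34,-15,-1,-4.9,0,35,-12,-1,-4.9,0,36,-9,-1,-5,0,37,-6,-1,-4.9,0,37,-3,-1,-5]'
python3 -m jog '[0,37,0,0,-4.9,0,37,3,-1,-5,0,37,7,0,-4.9,0,36,10,-1,-5,0,35,13,0,-4.9]'; python3 plan.py 530 -140 260 1.5 0
```

```text
time: 0.65
tool_pos: [323.9, -352.9, 254.3]
tcp_rot: [-3.138, -0.001, 0.816]
contact_force: [0.2, -1.0, -0.0]
grip_width: 91.5
time: 1.15
tool_pos: [455.6, -210.3, 255.9]
tcp_rot: [-3.137, -0.003, 1.265]
contact_force: [-0.0, -0.3, 0.3]
grip_width: 91.7
1.15 [ 455.6 -210.3  255.9] 1.265
[0,30,17,-1,-4.5,0,28,19,-2,-4.5,0,27,21,-1,-4.5]
```

```bash
python3 -m jog '[0,30,17,-1,-4.5,0,28,19,-2,-4.5,0,27,21,-1,-4.5,0,0,0,0,0]'
cat > snap.py <<'E'
import sys
from h import *
n,tag=sys.argv[1:3]; c=calibration(n); p,d=capture(n); c2=calibration(n)
np.savez('%s.npz'%tag,p=p,d=d,c=np.array([c],dtype=object)); cv2.imwrite('pics/%s.png'%tag,p[:,:,::-1])
E
python3 snap.py wrist w1
```

```text
time: 1.55
tool_pos: [534.6, -132.6, 258.9]
tcp_rot: [-3.137, -0.006, 1.518]
contact_force: [0.6, -0.8, 0.1]
grip_width: 91.9
```

View pics/w1.png

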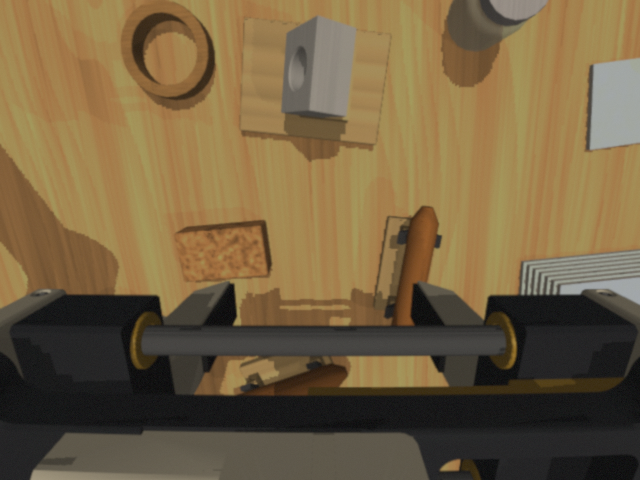

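Run:
```python
from h import *
z=np.load('w1.npz',allow_pickle=True); c=z['c'][0]; P=cloud(c,z['d'])
for u,v in [(330,50),(340,90),(320,25),(350,30),(290,100),(300,105),(318,113),(345,115),(297,65),(285,90),(260,60),(380,100),(100,250),(422,240)]: print((u,v),np.round(P[v,u],1))
reg=np.zeros((480,640),bool); reg[15:125,275:360]=1
d=P; # normals via local planes
n=np.zeros_like(P); gx=cv2.blur(np.roll(P,-2,1)-np.roll(P,2,1),(3,3)); gy=cv2.blur(np.roll(P,-2,0)-np.roll(P,2,0),(3,3))
n=np.cross(gx,gy); n/=np.linalg.norm(n,axis=2,keepdims=True)+1e-9; n*=np.sign(n[...,2:3])
top=reg&(P[...,2]>50)&(n[...,2]>.75); 
Q=P[top]; print(len(Q)); 
for it in range(3):
    mu=Q.mean(0); V=np.linalg.svd(Q-mu)[2][2] if len(Q)<3000 else np.linalg.eigh(np.cov((Q-mu).T))[1][:,0]; r=(Q-mu)@V; Q=Q[np.abs(r)<2]
V*=np.sign(V[2]); print('top plane',mu.round(1),V.round(3),len(Q),r.std(), 'tilt',np.degrees(np.arccos(V[2])),'head',np.degrees(np.arctan2(V[1],V[0])))
np.save('gtop.npy',Q)
ff=reg&(P[...,2]>20)&(n[...,2]<.75)&(n[...,2]>.3)&(n[...,0]<-.5)
F=P[ff]; mu2=np.median(F,0); 
for it in range(4):
    V2=np.linalg.eigh(np.cov((F-mu2).T))[1][:,0]; r=(F-mu2)@V2; F=F[np.abs(r)<2.5]; mu2=F.mean(0)
V2*=np.sign(V2[2]); print('front',mu2.round(1),V2.round(3),len(F))
print('table z',np.median(P[200:210,100:160,2]), 'base z',np.median(P[120:135,260:280,2]))
```

```text
(330, 50) [548.1  21.   91.4]
(340, 90) [555.4  -8.6  83.9]
(320, 25) [541.   37.7  97.4]
(350, 30) [565.6  37.2  83.1]
(290, 100) [510.3 -11.6  64.3]
(300, 105) [520.3 -18.7  83.8]
(318, 113) [535.5 -26.   83.1]
(345, 115) [559.  -28.8  81.9]
(297, 65) [518.2  19.3  55.4]
(285, 90) [505.2  -1.   52.7]
(260, 60) [477.8  35.5  13.4]
(380, 100) [600.5 -10.2  15.5]
(100, 250) [ 252.  -162.3    0.8]
(422, 240) [ 634.7 -151.7   64.1]
2828
top plane [544.8   6.3  92.1] [ 0.651 -0.111  0.751] 333 0.6412697541629119 tilt 41.298330261179274 head -9.672737151055815
front [519.   12.   72.7] [-0.861  0.137  0.49 ] 461
table z 0.0726538266234767 base z 14.116615694478027
```

```bash
cat > gfit.py <<'E'
import sys
from h import *
from scipy.optimize import least_squares
def fit(tag,g0=(525,12),rad=75):
    z=np.load(tag+'.npz',allow_pickle=True); c=z['c'][0]; P=cloud(c,z['d'])
    m=(np.hypot(P[...,0]-g0[0]-10,P[...,1]-g0[1])<rad)&(P[...,2]>30)&(P[...,2]<115)
    Q=P[m]; 
    th=np.radians(171)
    # model: bore origin O=(x,y,60), axis horiz angle th
    def loc(p,Q):
        a=np.array([np.cos(p[2])*np.cos(np.pi/6),np.sin(p[2])*np.cos(np.pi/6),.5]); l=np.array([-np.sin(p[2]),np.cos(p[2]),0]); n=np.cross(a,l)
        D=Q-np.array([p[0],p[1],60]); return D@a,D@l,D@n
    return P,Q,loc
if __name__=='__main__':
    P,Q,loc=fit(sys.argv[1])
    th=np.arctan2(.137,-.861)
    best=None
    for thd in np.arange(165,178,.5):
        p=[540,10,np.radians(thd)]
        x,l,n=loc(p,Q)
        # top face sharpness
        h,e=np.histogram(n,np.arange(-60,60,1)); h2,e2=np.histogram(x,np.arange(-80,80,1)); 
        h3,e3=np.histogram(l,np.arange(-80,80,1))
        s=np.sort(h)[-3:].sum(),np.sort(h2)[-3:].sum()
        print(thd,s,e[h.argmax()],e2[h2.argmax()],'l',np.percentile(l,[1,2,98,99]).round(1))
E
python3 gfit.py w1
python3 - <<'E'
import sys; sys.path.insert(0,'.')
from gfit import *
P,Q,loc=fit('w1'); x,l,n=loc([540,10,np.radians(171)],Q)
h,e=np.histogram(n,np.arange(-60,60,2)); print([(int(a),int(b)) for a,b in zip(e,h) if b])
h,e=np.histogram(x,np.arange(-60,60,2)); print([(int(a),int(b)) for a,b in zip(e,h) if b])
h,e=np.histogram(l,np.arange(-60,60,2)); print([(int(a),int(b)) for a,b in zip(e,h) if b])
E
```

```text
165.0 (np.int64(2590), np.int64(1330)) 30 22 l [-34.  -32.7  36.9  37.7]
165.5 (np.int64(2712), np.int64(1324)) 30 22 l [-33.9 -32.7  36.9  37.6]
166.0 (np.int64(2828), np.int64(1435)) 30 22 l [-33.8 -32.7  36.8  37.5]
166.5 (np.int64(2961), np.int64(1513)) 30 23 l [-33.7 -32.6  36.6  37.4]
167.0 (np.int64(3064), np.int64(1567)) 30 23 l [-33.7 -32.6  36.6  37.2]
167.5 (np.int64(3163), np.int64(1653)) 30 23 l [-33.6 -32.6  36.5  37.1]
168.0 (np.int64(3265), np.int64(1892)) 30 23 l [-33.5 -32.6  36.5  36.9]
168.5 (np.int64(3341), np.int64(2081)) 30 23 l [-33.5 -32.6  36.5  36.8]
169.0 (np.int64(3397), np.int64(2180)) 30 24 l [-33.4 -32.7  36.4  36.7]
169.5 (np.int64(3442), np.int64(2203)) 30 24 l [-33.5 -32.7  36.4  36.6]
170.0 (np.int64(3480), np.int64(2217)) 30 24 l [-33.5 -32.7  36.3  36.5]
170.5 (np.int64(3490), np.int64(2220)) 30 24 l [-33.4 -32.7  36.3  36.4]
171.0 (np.int64(3502), np.int64(2221)) 30 24 l [-33.5 -32.7  36.3  36.3]
171.5 (np.int64(3503), np.int64(2228)) 30 24 l [-33.5 -32.7  36.3  36.4]
172.0 (np.int64(3491), np.int64(2221)) 30 24 l [-33.5 -32.8  36.3  36.5]
172.5
[... 1249 characters left out ...]
, 7), (-26, 9), (-24, 11), (-22, 4), (-20, 3), (-18, 4), (-16, 6), (-14, 33), (-12, 165), (-10, 202), (-8, 199), (-6, 182), (-4, 188), (-2, 207), (0, 196), (2, 205), (4, 206), (6, 196), (8, 244), (10, 256), (12, 283), (14, 288), (16, 296), (18, 301), (20, 307), (22, 398), (24, 1980)]
[(-36, 17), (-34, 194), (-32, 191), (-30, 191), (-28, 194), (-26, 186), (-24, 188), (-22, 197), (-20, 181), (-18, 207), (-16, 216), (-14, 206), (-12, 191), (-10, 181), (-8, 184), (-6, 188), (-4, 182), (-2, 175), (0, 173), (2, 170), (4, 168), (6, 169), (8, 170), (10, 162), (12, 161), (14, 162), (16, 159), (18, 169), (20, 169), (22, 177), (24, 167), (26, 166), (28, 168), (30, 171), (32, 173), (34, 196), (36, 304)]
```

```bash
python3 plan.py 440 285 290 .56 0 45
```

```text
1.6 [ 533.4 -133.9  258.8] 1.515
[0,41,-12,-3,5.5,0,40,-16,-3,5.5,0,38,-19,-3,5.5,0,36,-23,-3,5.5,0,34,-26,-3,5.5]
[0,31,-29,-3,5.4,0,29,-32,-3,5.5,0,25,-35,-3,5.4,0,22,-37,-4,5.5,0,18,-40,-3,5.4]
```

```bash
python3 -m jog '[0,41,-12,-3,5.5,0,40,-16,-3,5.5,0,38,-19,-3,5.5,0,36,-23,-3,5.5,0,34,-26,-3,5.5]'
python3 -m jog '[0,31,-29,-3,5.4,0,29,-32,-3,5.5,0,25,-35,-3,5.4,0,22,-37,-4,5.5,0,18,-40,-3,5.4]'; python3 -m jog '[0,10,-20,0,4,0,0,0,0,0]';python3 snap.py wrist w2
```

```text
time: 2.1
tool_pos: [485.0, 72.6, 272.7]
tcp_rot: [-3.131, 0.003, 1.0]
contact_force: [0.9, 0.4, -0.1]
grip_width: 91.8
time: 2.6
tool_pos: [444.8, 286.9, 290.1]
tcp_rot: [-3.136, 0.01, 0.493]
contact_force: [0.9, 0.3, 0.1]
grip_width: 92.2
time: 2.8
tool_pos: [442.7, 312.3, 290.1]
tcp_rot: [-3.136, 0.011, 0.419]
contact_force: [-1.1, 0.4, -0.1]
grip_width: 91.9
```

View pics/w2.png

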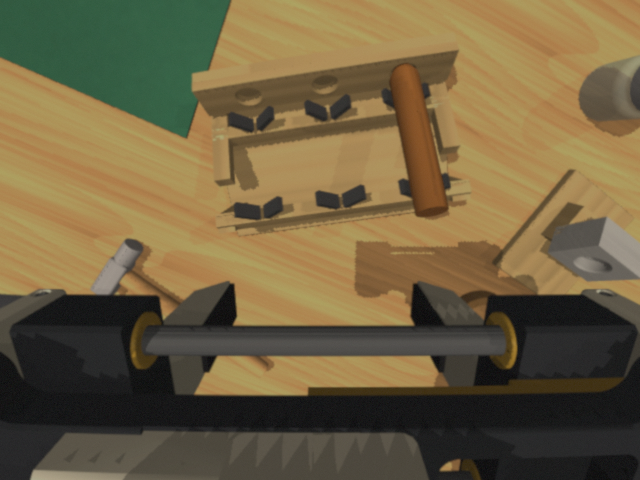

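```bash
cat > rfit.py <<'E'
import sys
from h import *
from scipy.optimize import least_squares
def cyl(Q,tilt,h0,p0):
    # fit cylinder r=15: point(px,py) at height given z0, heading h
    def res(p):
        a=np.array([np.cos(p[3])*np.cos(p[4]),np.sin(p[3])*np.cos(p[4]),np.sin(p[4])])
        D=Q-p[:3]; r=np.linalg.norm(D-np.outer(D@a,a),axis=1)-15
        return np.r_[r, 0.01*((p[:3]-p0)@a)]
    s=least_squares(res,[*p0,h0,tilt],loss='soft_l1',f_scale=1.0); return s
if __name__=='__main__':
    z=np.load(sys.argv[1]+'.npz',allow_pickle=True); c=z['c'][0]; P=cloud(c,z['d'])
    hsv=cv2.cvtColor(z['p'],cv2.COLOR_RGB2HSV)
    m=(hsv[...,0]<14)&(hsv[...,1]>140)&(P[...,2]>40); m[:,:380]=0; m[:,460:]=0; m[220:]=0
    m=cv2.erode(m.astype(np.uint8),np.ones((3,3)))>0
    Q=P[m]; Q=Q[np.hypot(Q[:,0]-549,Q[:,1]-260)<110]; mu=Q.mean(0); print(len(Q),mu)
    s=cyl(Q,np.radians(30),np.radians(-148),mu-[0,0,8]); p=s.x
    print('axis pt',p[:3].round(1),'head',np.degrees(p[3]),'tilt',np.degrees(p[4]),np.sqrt(np.mean(s.fun**2)))
    a=np.array([np.cos(p[3])*np.cos(p[4]),np.sin(p[3])*np.cos(p[4]),np.sin(p[4])]); t=(Q-p[:3])@a; print('extent',np.percentile(t,[0.2,1,99,99.8]).round(1))
    # at z=85
    k=(85-p[2])/a[2]; print('axis at z85',(p[:3]+k*a).round(1), 'ext rel', (np.percentile(t,[.2,99.8])-k).round(1))
    np.save('rack_h.npy',p)
    # in rack frame
    S=p[:3]+k*a; h=p[3]; X=np.array([np.cos(h)*.866,np.sin(h)*.866,.5]); Y=np.array([-np.sin(h),np.cos(h),0]); Z=np.cross(X,Y)
    O=S-80*Y; D=P-O; L=np.stack([D@X,D@Y,D@Z],-1)
    foot=(np.abs(L[...,1])<110)&(np.abs(L[...,2])<19)&(L[...,0]<-55)&(L[...,0]>-90)&(np.abs(L[...,1]-80)>20)
    hh,e=np.histogram(L[foot][:,0],np.arange(-90,-55,1)); print('foot x',list(zip(e,hh)))
    tp=(L[...,0]<-70)&(L[...,0]>-100)&(L[...,2]>10)&(L[...,2]<30); q=L[tp]; print('foot top ext y',np.percentile(q[:,1],[.5,99.5]),'z',np.median(q[:,2]))
    print('O',O.round(1)); print('slot1',(O-80*Y).round(1),'Y',Y.round(3))
    dk=(z['p'].max(2)<60)&(np.abs(L[...,2])<40)&(np.abs(L[...,0])<70)&(np.abs(L[...,1])<120)
    k_,l_,st,ce=cv2.connectedComponentsWithStats(dk.astype(np.uint8))
    for i in range(1,k_):
        if st[i,4]>20: q=L[l_==i]; print('cradle',st[i,4],np.median(q,0).round(1),np.percentile(q,[2,98],0).round(1).tolist())
E
python3 rfit.py w2
```

```text
1 [497.7656084  234.35975727 125.43585395]
axis pt [491.9 231.  110.9] head 30.12325509651863 tilt -7785.90451047264 4.1470963353766155e-08
extent [5.7 5.7 5.7 5.7]
axis at z85 [513.6 243.5  85. ] ext rel [41.8 41.8]
foot x [(np.int64(-90), np.int64(13)), (np.int64(-89), np.int64(17)), (np.int64(-88), np.int64(22)), (np.int64(-87), np.int64(20)), (np.int64(-86), np.int64(14)), (np.int64(-85), np.int64(21)), (np.int64(-84), np.int64(16)), (np.int64(-83), np.int64(9)), (np.int64(-82), np.int64(18)), (np.int64(-81), np.int64(10)), (np.int64(-80), np.int64(7)), (np.int64(-79), np.int64(10)), (np.int64(-78), np.int64(10)), (np.int64(-77), np.int64(6)), (np.int64(-76), np.int64(4)), (np.int64(-75), np.int64(2)), (np.int64(-74), np.int64(2)), (np.int64(-73), np.int64(3)), (np.int64(-72), np.int64(2)), (np.int64(-71), np.int64(0)), (np.int64(-70), np.int64(0)), (np.int64(-69), np.int64(0)), (np.int64(-68), np.int64(0)), (np.int64(-67), np.int64(0)), (np.int64(-66), np.int64(0)), (np.int64(-65), np.int64(0)), (np.int64(-64), np.int64(0)), (np.int64(-63), np.int64(0)), (np.int64(-62), np.int64(0)), (np.int64(-61), np.int64(0)), (np.int64(-60), np.int64(0)), (np.int64(-59), np.int64(0)), (np.int64(-58), np.int64(0)), (np.int64(-57), np.int64(0))]
foot top ext y [-113.07847744  -89.82157533] z 20.357207015448488
O [553.7 174.3  85. ]
slot1 [593.9 105.1  85. ] Y [-0.502  0.865  0.   ]
cradle 65 [17.  58.3 18.1] [[11.4, 55.5, 12.1], [20.4, 60.2, 22.6]]
cradle 131 [14.6 95.9 18. ] [[5.8, 91.2, 11.3], [18.9, 100.1, 22.9]]
```

```bash
python3 - <<'E'
import numpy as np,cv2
z=np.load('w2.npz',allow_pickle=True);h=cv2.cvtColor(z['p'],cv2.COLOR_RGB2HSV); print([h[v,u].tolist() for u,v in [(405,90),(415,130),(425,170),(432,200),(410,150),(300,160),(350,60)]])
E
sed -i "s/(hsv\[...,0\]<14)&(hsv\[...,1\]>140)&(P\[...,2\]>40)/(hsv[...,0]<12)\&(hsv[...,1]>130)\&(P[...,2]>40)/" rfit.py; sed -i "s/m=cv2.erode.*/pass/" rfit.py; python3 rfit.py w2 | grep -v "foot x"
```

```text
[[14, 176, 129], [14, 172, 135], [14, 180, 132], [14, 177, 128], [13, 172, 110], [19, 119, 175], [18, 122, 174]]
1 [578.11760328 298.58125535  70.63061952]
axis pt [571.7 294.5  56.3] head -148.00000719127308 tilt -8949.661643586138 1.236994897366347e-07
extent [6.2 6.2 6.2 6.2]
axis at z85 [551.5 281.9  85. ] ext rel [-31.1 -31.1]
foot top ext y [-114.62225626  144.37129198] z 19.674224167901297
O [509.1 349.8  85. ]
slot1 [466.7 417.6  85. ] Y [ 0.53  -0.848  0.   ]
cradle 57 [-46.2 114.7  -3.3] [[-53.6, 112.8, -7.2], [-41.2, 117.1, -1.4]]
cradle 133 [-45.4  77.   -4.6] [[-53.6, 72.3, -13.7], [-39.5, 81.4, -2.0]]
cradle 261 [-45.7  28.2  -9.7] [[-53.5, 18.6, -19.0], [-40.5, 36.9, -2.1]]
cradle 263 [-45.4   2.3  -9.6] [[-53.4, -6.8, -19.5], [-40.3, 11.8, -2.2]]
cradle 219 [-44.9 -50.6  -8.7] [[-53.4, -60.6, -18.6], [-40.3, -42.6, -2.0]]
cradle 287 [-46.2 -77.5 -10.1] [[-53.5, -86.9, -19.6], [-40.2, -68.0, -2.5]]
cradle 65 [ 53.2 114.3  -3.1] [[47.2, 112.6, -6.6], [58.7, 117.2, -0.9]]
cradle 131 [53.3 76.6 -4.4] [[46.3, 72.7, -11.7], [58.8, 81.2, -1.8]]
cradle 290 [53.4 28.  -9.5] [[46.4, 18.7, -19.2], [58.9, 36.9, -2.3]]
cradle 281 [53.4  2.3 -8.8] [[46.6, -6.7, -19.1], [59.0, 11.9, -2.2]]
cradle 236 [ 53.8 -51.   -8.9] [[46.9, -61.2, -19.3], [59.2, -42.4, -2.1]]
cradle 318 [ 53.2 -76.9 -10.1] [[46.4, -86.2, -19.0], [58.9, -67.5, -2.3]]
```

```bash
sed -i "s/(hsv\[...,0\]<12)&(hsv\[...,1\]>130)/(hsv[...,0]<16)\&(hsv[...,1]>155)/" rfit.py; python3 rfit.py w2
```

```text
4598 [550.91084678 267.82737621 103.38170778]
axis pt [550.4 263.6  90.1] head -148.15788325499636 tilt 30.117383590346186 18.316587787988652
extent [-81.  -76.7  70.  155.3]
axis at z85 [557.9 268.3  85. ] ext rel [-70.8 165.6]
foot x [(np.int64(-90), np.int64(9)), (np.int64(-89), np.int64(8)), (np.int64(-88), np.int64(6)), (np.int64(-87), np.int64(6)), (np.int64(-86), np.int64(8)), (np.int64(-85), np.int64(13)), (np.int64(-84), np.int64(10)), (np.int64(-83), np.int64(13)), (np.int64(-82), np.int64(10)), (np.int64(-81), np.int64(132)), (np.int64(-80), np.int64(197)), (np.int64(-79), np.int64(59)), (np.int64(-78), np.int64(39)), (np.int64(-77), np.int64(38)), (np.int64(-76), np.int64(44)), (np.int64(-75), np.int64(40)), (np.int64(-74), np.int64(43)), (np.int64(-73), np.int64(38)), (np.int64(-72), np.int64(101)), (np.int64(-71), np.int64(1224)), (np.int64(-70), np.int64(2071)), (np.int64(-69), np.int64(357)), (np.int64(-68), np.int64(5)), (np.int64(-67), np.int64(0)), (np.int64(-66), np.int64(0)), (np.int64(-65), np.int64(0)), (np.int64(-64), np.int64(0)), (np.int64(-63), np.int64(0))
[... 507 characters left out ...]
.9, 3.5, -18.2], [-41.8, 21.7, -1.3]]
cradle 263 [-46.7 -12.9  -8.8] [[-54.7, -21.9, -18.7], [-41.7, -3.4, -1.5]]
cradle 219 [-46.1 -65.7  -8. ] [[-54.6, -75.7, -17.9], [-41.5, -57.7, -1.3]]
cradle 287 [-47.3 -92.6  -9.4] [[-54.7, -102.0, -19.0], [-41.4, -83.1, -1.9]]
cradle 65 [51.6 99.5 -2.2] [[45.6, 97.7, -5.7], [57.1, 102.3, 0.0]]
cradle 131 [51.8 61.7 -3.5] [[44.8, 57.8, -10.8], [57.3, 66.3, -1.0]]
cradle 290 [52.  13.1 -8.7] [[45.0, 3.9, -18.4], [57.5, 22.0, -1.5]]
cradle 281 [ 52.  -12.6  -8. ] [[45.3, -21.6, -18.4], [57.7, -3.0, -1.5]]
cradle 236 [ 52.6 -65.9  -8.2] [[45.7, -76.0, -18.6], [58.0, -57.3, -1.4]]
cradle 318 [ 52.  -91.8  -9.5] [[45.3, -101.0, -18.4], [57.8, -82.4, -1.6]]
```

```bash
python3 - <<'E'
from h import *
z=np.load('w2.npz',allow_pickle=True); c=z['c'][0]; P=cloud(c,z['d'])
h=np.radians(-148.16); X=np.array([np.cos(h)*.866,np.sin(h)*.866,.5]); Y=np.array([-np.sin(h),np.cos(h),0]); Z=np.cross(X,Y)
D=P-[515.7,336.2,85]; L=np.stack([D@X,D@Y,D@Z],-1)
for u,v in [(222,150),(225,175),(228,140),(445,110),(452,140),(300,160),(222,218),(300,217),(290,125),(460,185)]: print(u,v,L[v,u].round(1),P[v,u].round(1))
m=(np.abs(L[...,0])<25)&(np.abs(L[...,1])<140)
hh,e=np.histogram(L[m][:,1],np.arange(-140,145,10)); 
for a in range(-140,140,10):
    q=P[m&(L[...,1]>a)&(L[...,1]<a+10)]
    if len(q): print(a,q[:,2].max().round(),np.median(q[:,2]).round())
print(get_obs()['tool_pos'],get_obs()['time'])
E
python3 plan.py 628 -203 180 1.406 .0 45
```

```text
222 150 [ -29.4 -120.4  -28.5] [461.7 444.4  45.6]
225 175 [   2.  -117.6  -26.2] [441.1 428.3  63.3]
228 140 [ -41.3 -113.6  -29.7] [473.5 443.7  38.6]
445 110 [-37.4 123.8 -26. ] [597.5 241.3  43.7]
452 140 [ -2.  124.  -26.8] [571.2 224.7  60.8]
300 160 [-26.3 -40.1 -71. ] [483.7 363.5  10.4]
222 218 [  49.1 -123.5  -27.3] [402.8 411.5  85.9]
300 217 [ 57.4 -43.2 -33.4] [436.5 337.8  84.8]
290 125 [-46.3 -42.9 -26.7] [515.8 386.7  38.7]
460 185 [165.   -7.5 294.4] [515.5 344.8 422.4]
-140 63.0 12.0
-130 66.0 52.0
-120 65.0 45.0
-110 14.0 12.0
-100 14.0 12.0
-90 15.0 12.0
-80 15.0 12.0
-70 14.0 12.0
-60 14.0 12.0
-50 14.0 12.0
-40 14.0 12.0
-30 14.0 12.0
-20 15.0 12.0
-10 15.0 12.0
0 14.0 12.0
10 14.0 12.0
20 14.0 12.0
30 14.0 12.0
40 15.0 12.0
50 14.0 12.0
60 107.0 80.0
70 111.0 91.0
80 110.0 95.0
90 106.0 93.0
110 66.0 54.0
120 66.0 55.0
130 64.0 12.0
[442.74307611 311.14047661 290.0900675 ] 2.85
2.85 [442.7 311.1 290.1] 0.421
[0,-3,42,8,-4.3,0,-6,42,9,-4.3,0,-9,41,8,-4.4,0,-13,40,9,-4.3,0,-15,39,8,-4.4]
[0,-18,38,9,-4.3,0,-21,36,8,-4.4,0,-24,34,9,-4.3,0,-27,33,8,-4.4,0,-29,30,9,-4.3]
[0,-31,28,8,-4.4,0,-33,26,9,-4.3,0,-36,23,8,-4.4]
```

```bash
python3 plan.py 612 -300 230 1.406 .0 46
```

```text
2.85 [442.7 311.1 290.1] 0.421
[0,-7,45,4,-4,0,-10,44,4,-4,0,-13,43,4,-4,0,-16,42,4,-4,0,-19,41,4,-4]
[0,-22,40,4,-4.1,0,-24,38,5,-4,0,-27,36,4,-4.1,0,-30,35,5,-4,0,-32,32,4,-4.1]
[0,-34,30,5,-4,0,-36,27,4,-4.1,0,-38,25,5,-4,0,-40,22,4,-4.1]
```

```bash
python3 -m jog '[0,-7,45,4,-4,0,-10,44,4,-4,0,-13,43,4,-4,0,-16,42,4,-4,0,-19,41,4,-4]'
python3 -m jog '[0,-22,40,4,-4.1,0,-24,38,5,-4,0,-27,36,4,-4.1,0,-30,35,5,-4,0,-32,32,4,-4.1]'
python3 -m jog '[0,-34,30,5,-4,0,-36,27,4,-4.1,0,-38,25,5,-4,0,-40,22,4,-4.1,0,0,0,0,0]' ; python3 snap.py wrist w3
```

```text
time: 3.35
tool_pos: [502.5, 83.0, 268.4]
tcp_rot: [-3.134, 0.01, 0.79]
contact_force: [0.6, 0.5, -0.3]
grip_width: 91.8
time: 3.85
tool_pos: [563.4, -154.3, 245.8]
tcp_rot: [-3.129, 0.01, 1.153]
contact_force: [1.4, 1.5, 0.4]
grip_width: 91.9
time: 4.35
tool_pos: [607.8, -351.6, 224.0]
tcp_rot: [-3.12, 0.007, 1.437]
contact_force: [-0.7, 0.7, -0.4]
grip_width: 91.8
```

View pics/w3.png

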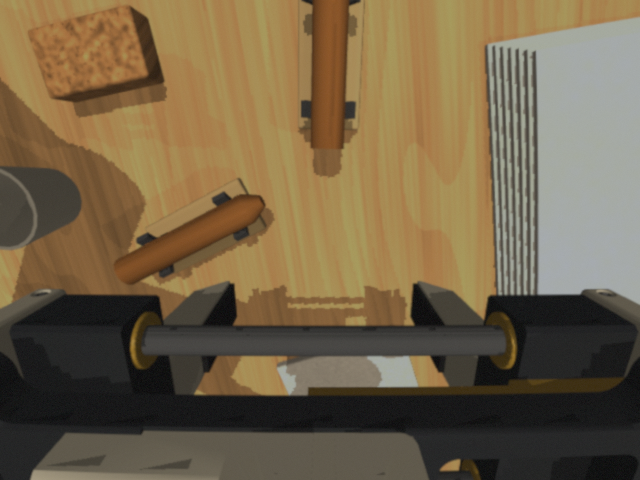

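```bash
cat > dfit.py <<'E'
import sys
from h import *
from rfit import cyl
def dow(tag,box):
    z=np.load(tag+'.npz',allow_pickle=True); c=z['c'][0]; P=cloud(c,z['d']); hsv=cv2.cvtColor(z['p'],cv2.COLOR_RGB2HSV)
    m=(hsv[...,0]<16)&(hsv[...,1]>155)&(P[...,2]>38)&(P[...,2]<75); x0,y0,x1,y1=box; b=np.zeros_like(m); b[y0:y1,x0:x1]=1; m&=b
    Q=P[m]; mu=Q.mean(0); V=np.linalg.eigh(np.cov((Q-mu)[:,:2].T))[1][:,1]; h=np.arctan2(V[1],V[0])
    if np.sin(h+.5)<0: h+=np.pi
    s=cyl(Q,0,h,mu-[0,0,8]); p=s.x; a=np.array([np.cos(p[3])*np.cos(p[4]),np.sin(p[3])*np.cos(p[4]),np.sin(p[4])]); t=(Q-p[:3])@a
    e=np.percentile(t,[.3,99.7]); print(len(Q),'heading',p[3]%(2*np.pi),np.degrees(p[3]),'tilt',np.degrees(p[4]).round(2),'mid',(p[:3]+a*e.mean()).round(1),'len',e[1]-e[0],'lo',(p[:3]+a*e[0]).round(1),'hi',(p[:3]+a*e[1]).round(1))
    for s0 in np.arange(e[0],e[1],8):  # half width near ends
        k=(t>=s0)&(t<s0+8); q=Q[k]-p[:3]; l=q@np.array([-np.sin(p[3]),np.cos(p[3]),0]); print(round(s0-e[0]),np.ptp(np.percentile(l,[2,98])).round(1),end=' | ')
    print()
dow(sys.argv[1],[int(v) for v in sys.argv[2:6]])
E
python3 dfit.py w3 290 0 370 160; python3 dfit.py w3 100 170 280 290; python3 dfit.py w1 380 190 450 320
```

```text
4925 heading 1.4175396828461766 81.21904111939918 tilt -0.11 mid [ 626.6 -222.5   49.9] len 110.5936182801338 lo [ 618.2 -277.2   50. ] hi [ 635.1 -167.9   49.8]
0 26.6 | 8 27.0 | 16 26.6 | 24 26.1 | 32 26.0 | 40 25.8 | 48 26.4 | 56 25.4 | 64 26.0 | 72 25.7 | 80 26.3 | 88 26.3 | 96 26.8 | 104 26.8 | 
4546 heading 0.33281541207753335 19.068918468949985 tilt -0.37 mid [ 476.5 -341.9   49.8] len 159.47908272446205 lo [ 401.2 -367.9   50.3] hi [ 551.9 -315.8   49.3]
0 26.2 | 8 26.2 | 16 25.3 | 24 25.6 | 32 25.5 | 40 26.6 | 48 25.8 | 56 26.0 | 64 25.6 | 72 25.9 | 80 25.9 | 88 26.1 | 96 26.0 | 104 25.4 | 112 26.1 | 120 26.5 | 128 26.4 | 136 25.7 | 144 23.5 | 152 15.4 | 
2426 heading 1.4185671254529013 81.27790924445642 tilt -0.97 mid [ 632.7 -182.7   50.1] len 126.62518075531678 lo [ 623.1 -245.3   51.1] hi [ 642.3 -120.1   49. ]
0 14.9 | 8 13.4 | 16 12.7 | 24 11.1 | 32 10.7 | 40 11.3 | 48 25.4 | 56 24.7 | 64 24.6 | 72 24.9 | 80 25.0 | 88 25.2 | 96 25.7 | 104 25.4 | 112 22.4 | 120 14.9 |
```

```bash
python3 plan.py 630.3 -198.6 120 1.418 .0 45
```

```text
4.4 [ 607.6 -349.3  224.7] 1.436
[0,30,0,21,0.2,0,31,0,21,0.2,0,30,0,21,0.2,0,31,1,21,0.2,0,30,0,21,0.2]
```

```bash
python3 -m jog '[0,30,0,21,0.2,0,31,0,21,0.2,0,30,0,21,0.2,0,31,1,21,0.2,0,24,0,18,0.2]';python3 -m jog '[0,0,0,0,0]'; python3 plan.py 630.3 -198.6 57.5 1.418 .0 20
```

```text
time: 4.9
tool_pos: [621.5, -208.5, 123.4]
tcp_rot: [-3.125, 0.01, 1.406]
contact_force: [-0.2, -0.6, -0.1]
grip_width: 91.7
time: 5.0
tool_pos: [619.3, -204.6, 121.3]
tcp_rot: [-3.119, 0.008, 1.409]
contact_force: [-1.4, 0.3, -0.9]
grip_width: 91.7
5.0 [ 619.3 -204.6  121.3] 1.409
[0,2,2,16,-0.1,0,2,3,16,-0.1,0,2,2,16,-0.2,0,2,3,16,-0.1]
```

```bash
python3 -m jog '[0,2,3,16,-0.1,0,2,3,16,-0.1,0,2,3,16,-0.2,0,2,3,14,-0.1]';python3 -m jog '[0,0,0,0,0]'; python3 plan.py 630.3 -198.6 57.5 1.418 .0 20 1
```

```text
time: 5.4
tool_pos: [631.9, -202.2, 59.6]
tcp_rot: [-3.126, 0.01, 1.416]
contact_force: [-0.6, 0.1, 0.8]
grip_width: 91.8
time: 5.5
tool_pos: [630.9, -202.2, 56.6]
tcp_rot: [-3.122, 0.009, 1.416]
contact_force: [-1.0, -0.6, -0.2]
grip_width: 91.9
5.5 [ 630.9 -202.2   56.6] 1.416
[0,3.5,-1.1,-0.9,-0.1]
```

```bash
python3 -m jog '[0,4,-1,-1,0,0.5,0,0,0,0,1,0,0,0,0,1,0,0,0,0,1,0,0,0,0]';python3 -m jog '[1,0,0,0,0,1,0,0,0,0]'
```

```text
time: 6.0
tool_pos: [631.2, -199.0, 58.7]
tcp_rot: [-3.124, 0.01, 1.415]
contact_force: [-0.1, -0.7, -0.2]
grip_width: 64.3
time: 6.2
tool_pos: [631.5, -199.1, 59.5]
tcp_rot: [-3.126, 0.01, 1.415]
contact_force: [-0.3, -0.3, 0.2]
grip_width: 48.5
```

```bash
python3 -m jog '[1,0,0,0,0,1,0,0,0,0,1,0,0,0,0,1,0,0,0,0]'
```

```text
time: 6.6
tool_pos: [630.0, -198.9, 59.7]
tcp_rot: [-3.122, 0.01, 1.415]
contact_force: [1.7, 0.2, 0.2]
grip_width: 29.3
```

```bash
python3 -m jog '[1,0,0,-30,0,1,0,0,-40,0,1,0,0,-40,0]'; python3 plan.py 462.5 397.3 175 .556 1 44
```

```text
time: 6.9
tool_pos: [629.2, -196.8, 164.4]
tcp_rot: [-3.107, 0.006, 1.415]
contact_force: [0.4, 0.2, -0.0]
grip_width: 29.1
6.9 [ 629.2 -196.8  164.4] 1.415
[1,37,-17,-1,3.3,1,36,-19,-1,3.3,1,35,-21,-1,3.3,1,34,-23,-1,3.3,1,33,-25,-1,3.3]
[1,31,-27,-1,3.3,1,29,-29,-1,3.3,1,28,-31,0,3.3,1,26,-32,-1,3.3,1,24,-34,0,3.3]
[1,22,-35,-1,3.2,1,20,-36,0,3.3,1,18,-37,-1,3.2,1,16,-38,0,3.3,1,14,-38,-1,3.2]
```

```bash
python3 -m jog '[1,37,-17,-1,3.3,1,36,-19,-1,3.3,1,35,-21,-1,3.3,1,34,-23,-1,3.3,1,33,-25,-1,3.3]'
python3 -m jog '[1,31,-27,-1,3.3,1,29,-29,-1,3.3,1,28,-31,0,3.3,1,26,-32,-1,3.3,1,24,-34,0,3.3]'; python3 plan.py 462.5 397.3 170 .556 1 44
```

```text
time: 7.4
tool_pos: [579.5, -0.1, 176.8]
tcp_rot: [-3.129, 0.014, 1.107]
contact_force: [0.1, 0.4, -0.6]
grip_width: 29.3
time: 7.9
tool_pos: [525.4, 208.2, 179.6]
tcp_rot: [-3.135, 0.014, 0.806]
contact_force: [0.2, 0.3, -0.4]
grip_width: 29.0
7.9 [525.4 208.2 179.6] 0.806
[1,19,-35,2,2.9,1,17,-36,2,2.9,1,15,-37,2,2.8,1,13,-38,2,2.9,1,10,-38,2,2.8]
```

```bash
python3 -m jog '[1,19,-35,2,2.9,1,17,-36,2,2.9,1,15,-37,2,2.8,1,10,-32,2,2.9,1,6,-20,2,2.5]'; python3 -m jog '[1,0,0,0,0]'; python3 plan.py 462.5 397.3 145 .556 1 12
```

```text
time: 8.4
tool_pos: [467.2, 383.4, 169.1]
tcp_rot: [-3.138, 0.012, 0.553]
contact_force: [-0.1, 0.1, -0.9]
grip_width: 29.2
time: 8.5
tool_pos: [465.8, 386.0, 168.6]
tcp_rot: [-3.137, 0.012, 0.556]
contact_force: [0.1, -0.7, -0.6]
grip_width: 28.7
8.5 [465.8 386.  168.6] 0.556
[1,1,-4,8,0,1,1,-4,8,0,1,1,-3,8,0]
```

```bash
python3 -m jog '[1,1,-4,8,0,1,1,-4,8,0,1,1,-3,8,0,1,0,0,0,0]'; python3 plan.py 462.5 397.3 130 .556 1 12 1; python3 snap.py wrist w4
```

```text
time: 8.9
tool_pos: [462.7, 395.4, 141.7]
tcp_rot: [-3.138, 0.013, 0.556]
contact_force: [-0.4, -0.0, -0.8]
grip_width: 29.4
8.9 [462.7 395.4 141.7] 0.556
[1,0.8,-1.7,11.7,0]
```

View pics/w4.png

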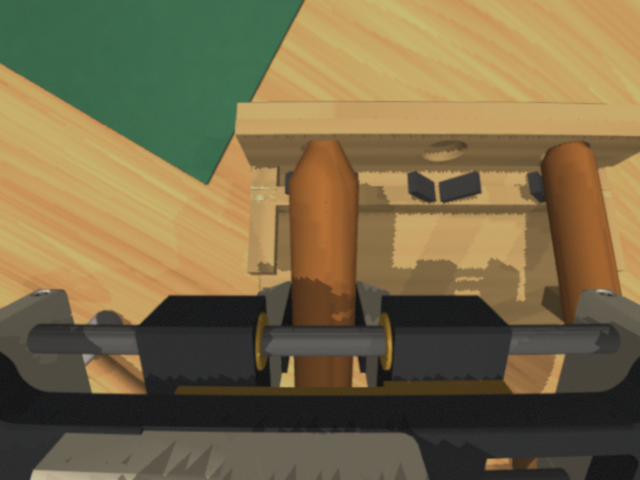

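```bash
python3 -m jog '[1,1,-2,6,0,1,0,0,6,0,1,0,0,5,0]'; python3 -m jog '[1,0,0,5,0,1,0,0,5,0]'; python3 -m jog '[1,0,0,5,0]'
```

```text
time: 9.25
tool_pos: [464.0, 397.0, 125.2]
tcp_rot: [-3.138, 0.01, 0.555]
contact_force: [-0.2, -0.0, -1.1]
grip_width: 29.2
time: 9.45
tool_pos: [464.9, 397.6, 115.6]
tcp_rot: [-3.138, 0.007, 0.554]
contact_force: [0.2, 2.1, 3.9]
grip_width: 29.0
time: 9.55
tool_pos: [465.0, 397.7, 110.8]
tcp_rot: [-3.138, 0.006, 0.554]
contact_force: [-1.0, 0.5, 3.8]
grip_width: 28.8
```

```bash
python3 -m jog '[1,-1,0,5,0]'; python3 -m jog '[1,-1,0,4,0,1,0,0,1,0]';python3 -m jog '[1,0,0,0,0]'; python3 snap.py wrist w5; python3 snap.py scene s5
```

```text
time: 9.65
tool_pos: [464.6, 397.5, 105.9]
tcp_rot: [-3.138, 0.004, 0.554]
contact_force: [2.1, 1.7, 4.6]
grip_width: 28.9
time: 9.85
tool_pos: [463.7, 397.1, 100.6]
tcp_rot: [-3.138, 0.003, 0.554]
contact_force: [-0.8, 0.9, 5.3]
grip_width: 29.3
time: 9.95
tool_pos: [463.7, 397.1, 100.6]
tcp_rot: [-3.138, 0.004, 0.554]
contact_force: [0.3, 0.5, 4.8]
grip_width: 29.1
```

View pics/w5.png

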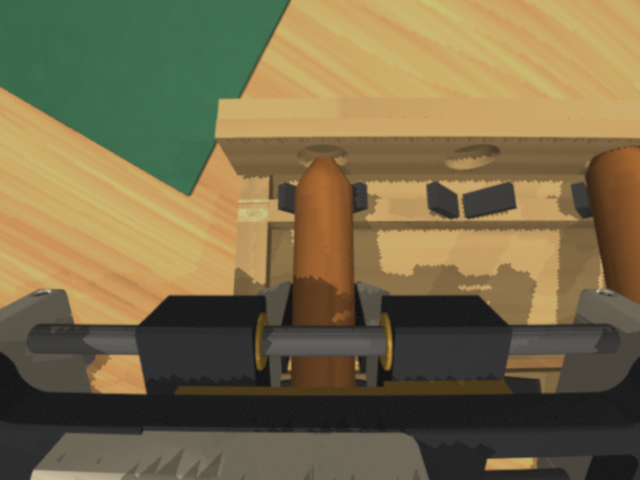

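View pics/s5.png

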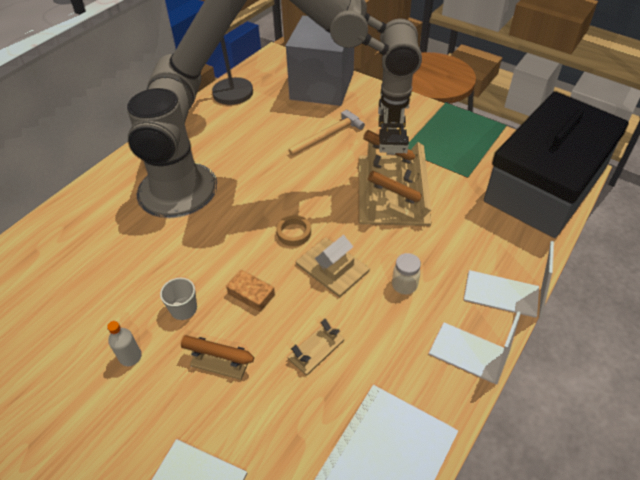

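```bash
cat > hfit.py <<'E'
import sys
from h import *
from rfit import cyl
tag=sys.argv[1]; x0,y0,x1,y1=map(int,sys.argv[2:6])
z=np.load(tag+'.npz',allow_pickle=True); c=z['c'][0]; P=cloud(c,z['d']); hsv=cv2.cvtColor(z['p'],cv2.COLOR_RGB2HSV)
m=(hsv[...,0]<16)&(hsv[...,1]>155); b=np.zeros_like(m); b[y0:y1,x0:x1]=1; m&=b
Q=P[m]; o=get_obs(); y=float(sys.argv[6]) if len(sys.argv)>6 else o['tcp_rot'][2]
mu=np.median(Q,0); Q=Q[np.linalg.norm(Q-mu,axis=1)<100]
fd=np.array([np.cos(y),np.sin(y),0]); t=(Q-mu)@fd; tm=np.percentile(t,99.5); body=Q[t<tm-20]
s=cyl(body,-np.radians(30),y,np.median(body,0)-[0,0,12]); p=s.x
a=np.array([np.cos(p[3])*np.cos(p[4]),np.sin(p[3])*np.cos(p[4]),np.sin(p[4])]); tt=(Q-p[:3])@a; r=np.linalg.norm((Q-p[:3])-np.outer(tt,a),axis=1); tt=tt[r<18]
e=np.percentile(tt,99.7); E=p[:3]+a*e
print('n',len(body),'heading',p[3].round(3),'tilt',np.degrees(p[4]).round(2),'end',E.round(1),'mid',(E-80*a).round(1),'axis',a.round(3),'rms',np.sqrt(np.mean(s.fun**2)).round(2))
print('tcp',np.round(o['tool_pos'],1))
E
python3 hfit.py w5 285 140 365 290
```

```text
n 4941 heading 0.551 tilt -29.14 end [522.2 433.7  53.6] mid [462.7 397.1  92.5] axis [ 0.744  0.457 -0.487] rms 0.52
tcp [463.8 397.2 100.7]
```

```bash
python3 -m jog '[1,0,0,-20,0,1,0,0,-35,0,1,0,0,-40,0]'; python3 plan.py 434 26 215 -.152 1 42
```

```text
time: 10.35
tool_pos: [460.3, 394.0, 189.3]
tcp_rot: [-3.139, 0.023, 0.554]
contact_force: [0.3, 1.1, -1.3]
grip_width: 29.2
10.35 [460.3 394.  189.3] 0.554
[1,-24,33,-3,4.5,1,-21,35,-3,4.5,1,-19,37,-3,4.5,1,-16,38,-3,4.5,1,-12,39,-3,4.5]
[1,-9,40,-3,4.5,1,-7,40,-3,4.5,1,-3,41,-2,4.5,1,0,41,-3,4.5]
```

```bash
python3 -m jog '[1,-24,33,-10,4.5,1,-21,35,-10,4.5,1,-19,37,-3,4.5,1,-16,38,-3,4.5,1,-12,39,-3,4.5]'
python3 -m jog '[1,-9,40,0,4.5,1,-7,40,0,4.5,1,-3,34,0,4.5,1,0,15,0,4]'; python3 -m jog '[1,0,0,0,0]';python3 plan.py 434 26 150 -.152 1 25
```

```text
time: 10.85
tool_pos: [444.7, 187.5, 222.9]
tcp_rot: [3.137, 0.019, 0.156]
contact_force: [0.1, -0.6, -1.0]
grip_width: 29.1
time: 11.25
tool_pos: [429.3, 49.4, 222.3]
tcp_rot: [3.128, 0.022, -0.165]
contact_force: [0.1, -0.0, -0.9]
grip_width: 29.0
time: 11.35
tool_pos: [428.5, 47.6, 221.9]
tcp_rot: [3.127, 0.024, -0.169]
contact_force: [0.1, -0.6, -1.7]
grip_width: 29.0
11.35 [428.5  47.6 221.9] -0.169
[1,2,5,18,-0.2,1,2,5,18,-0.3,1,2,5,18,-0.2,1,3,5,18,-0.3]
```

```bash
python3 -m jog '[1,2,6,18,-0.3,1,2,6,18,-0.3,1,2,5,18,-0.2,1,2,5,15,-0.3,1,0,0,0,0]'; python3 snap.py wrist w6; python3 hfit.py w6 270 100 380 300
```

```text
time: 11.85
tool_pos: [430.0, 26.0, 149.4]
tcp_rot: [3.129, 0.028, -0.14]
contact_force: [0.1, -0.1, 0.3]
grip_width: 29.1
n 5520 heading -0.151 tilt -29.02 end [497.2  16.6 102.8] mid [428.1  27.2 141.6] axis [ 0.864 -0.132 -0.485] rms 0.53
tcp [430.4  26.3 150.3]
```

View pics/w6.png

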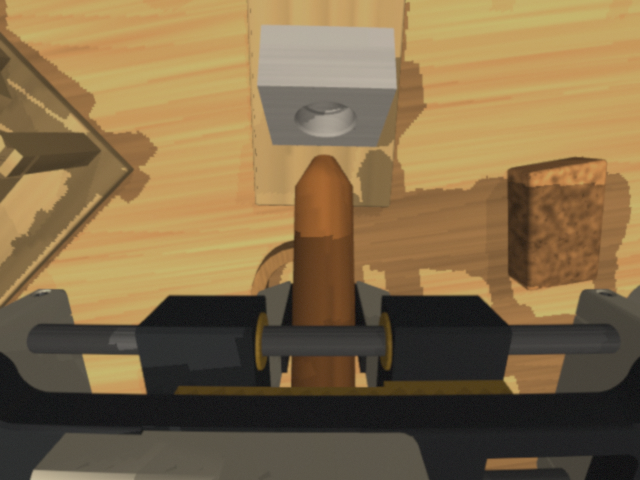

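Run:
```python
from gfit import *
P,Q,loc=fit('w6')
z=np.load('w6.npz',allow_pickle=True)['p'].astype(int)
P2=P[20:155,255:400]; Q=P2[(P2[...,2]>35)&(P2[...,2]<110)&(P2[...,0]>505)]
for thd in np.arange(168,175,.5):
    x,l,n=loc([540.2,8.8,np.radians(thd)],Q)
    h,e=np.histogram(n,np.arange(-60,60,.5)); h2,e2=np.histogram(x,np.arange(-80,80,.5))
    print(thd,np.sort(h)[-4:].sum(),np.sort(h2)[-4:].sum(),e[h.argmax()],e2[h2.argmax()],np.percentile(l,[.5,1,99,99.5]).round(1))
```

```text
168.0 6753 3405 30.0 24.0 [-35.  -34.5  34.1  34.6]
168.5 7072 3865 30.0 24.0 [-35.  -34.5  34.1  34.5]
169.0 7321 4455 30.0 24.5 [-34.9 -34.5  34.1  34.5]
169.5 7542 4948 30.0 25.0 [-34.9 -34.5  34.1  34.4]
170.0 7699 5263 30.0 25.0 [-34.9 -34.5  34.1  34.4]
170.5 7787 5418 30.0 25.0 [-34.9 -34.5  34.   34.4]
171.0 7846 5481 30.0 25.0 [-34.9 -34.6  34.   34.4]
171.5 7833 5375 30.0 25.0 [-35.  -34.6  34.   34.4]
172.0 7758 5149 30.0 24.5 [-35.  -34.6  34.   34.4]
172.5 7610 4766 30.0 24.5 [-35.1 -34.7  34.   34.5]
173.0 7409 4227 30.0 24.5 [-35.3 -34.8  34.   34.5]
173.5 7145 3700 30.0 24.0 [-35.4 -34.9  34.   34.6]
174.0 6835 3401 30.0 24.0 [-35.5 -35.   34.   34.6]
174.5 6501 3171 30.0 23.5 [-35.6 -35.1  34.1  34.7]
```

```bash
python3 plan.py 448.4 22.8 123.7 -.15 1 10 1
```

```text
11.9 [430.4  26.3 150.3] -0.14
[1,4.6,0.2,6.7,0.1,1,4.6,0.2,6.6,0.2,1,4.5,0.2,6.7,0.1,1,4.6,0.3,6.6,0.2]
```

```bash
python3 -m jog '[1,5,0,7,0.2,1,5,0,7,0.2,1,4,0,6,0.2,1,3,0,5,0,1,0,0,0,0]'; python3 snap.py wrist w7; python3 hfit.py w7 270 80 380 300;  python3 plan.py 474.1 18.8 108.7 -.15 1 6 1
```

```text
time: 12.4
tool_pos: [449.5, 25.1, 124.6]
tcp_rot: [3.129, 0.023, -0.148]
contact_force: [0.4, 0.6, -0.6]
grip_width: 29.3
n 5518 heading -0.159 tilt -28.7 end [516.4  15.2  78.5] mid [447.1  26.3 116.9] axis [ 0.866 -0.139 -0.48 ] rms 0.53
tcp [449.4  25.1 124.8]
12.45 [449.4  25.1 124.8] -0.148
[1,4.2,0.4,2.7,0,1,4.2,0.4,2.7,0,1,4.2,0.4,2.7,0,1,4.3,0.5,2.7,0,1,4.2,0.4,2.7,0.1]
[1,4.3,0.5,2.6,0]
```

View pics/w7.png

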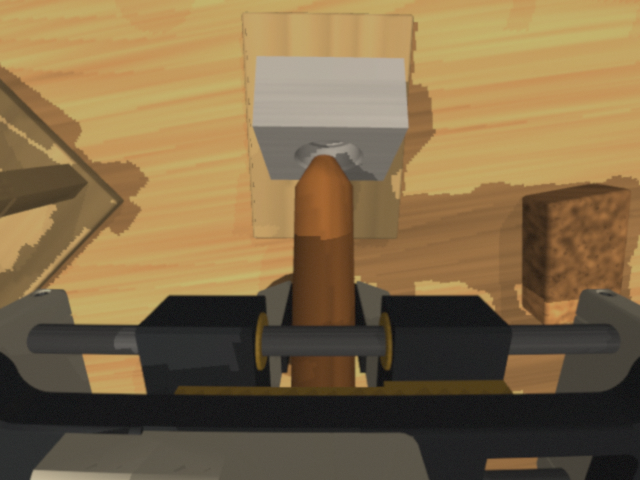

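```bash
python3 -m jog '[1,0,2,2,0,1,4,0.5,2.5,0,1,4,0,2.5,0]'; python3 -m jog '[1,4,0,2.5,0,1,4,0,2.5,0]'; python3 -m jog '[1,3,0,2,0]'; python3 -m jog '[1,0,0,0,0]'
```

```text
time: 12.75
tool_pos: [457.1, 21.1, 117.9]
tcp_rot: [3.129, 0.022, -0.148]
contact_force: [-0.8, 0.3, 0.0]
grip_width: 28.7
time: 12.95
tool_pos: [465.8, 19.6, 112.5]
tcp_rot: [3.129, 0.021, -0.148]
contact_force: [0.7, 0.7, -0.7]
grip_width: 29.3
time: 13.05
tool_pos: [469.2, 19.0, 110.1]
tcp_rot: [3.129, 0.021, -0.148]
contact_force: [0.4, -0.2, -0.5]
grip_width: 29.0
time: 13.15
tool_pos: [469.5, 18.9, 109.7]
tcp_rot: [3.129, 0.021, -0.148]
contact_force: [-0.6, 0.0, -1.2]
grip_width: 29.2
```

```bash
python3 -m jog '[1,2.5,0,1,0]'; python3 -m jog '[1,2.5,0,1.2,0]';python3 -m jog '[1,2.5,0,1.2,0]'
```

```text
time: 13.25
tool_pos: [471.8, 18.6, 108.6]
tcp_rot: [3.129, 0.022, -0.148]
contact_force: [0.0, -0.1, -0.6]
grip_width: 29.3
time: 13.35
tool_pos: [471.4, 18.7, 107.0]
tcp_rot: [3.129, 0.029, -0.148]
contact_force: [-14.8, 2.0, 10.6]
grip_width: 28.6
time: 13.45
tool_pos: [470.7, 18.9, 105.5]
tcp_rot: [3.129, 0.037, -0.148]
contact_force: [-12.3, 0.6, 8.9]
grip_width: 29.0
```

```bash
python3 snap.py wrist w8; python3 hfit.py w8 270 80 380 300;python3 snap.py wrist w8; python3 -m jog '[1,0,0,0,0,1,0,0,0,0]'
```

```text
n 3443 heading -0.16 tilt -26.26 end [520.1  11.7  71.7] mid [449.3  23.2 107.1] axis [ 0.885 -0.143 -0.443] rms 0.55
tcp [470.6  18.8 105.2]
time: 13.75
tool_pos: [470.0, 19.0, 105.4]
tcp_rot: [3.129, 0.038, -0.148]
contact_force: [0.6, -0.3, -0.5]
grip_width: 28.9
```

View pics/w8.png

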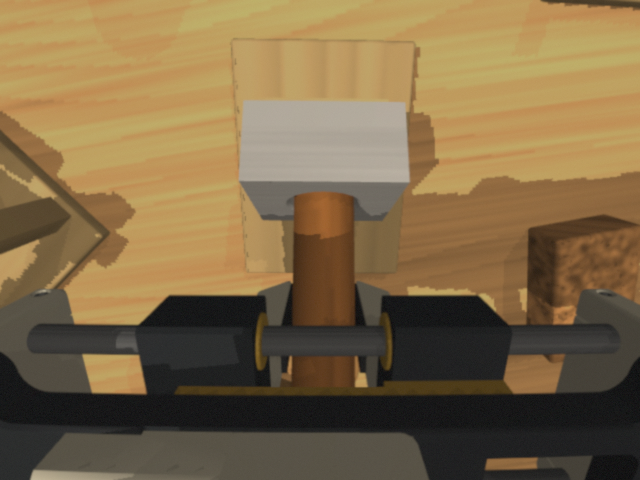

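```bash
python3 -m jog '[1,1,0,-1.5,0]'; python3 -m jog '[1,2,0,0,0]'; python3 -m jog '[1,2,0,0.5,0]'; python3 -m jog '[1,2,0,1,0,1,2,0,1,0]'
```

```text
time: 13.85
tool_pos: [471.2, 18.9, 106.9]
tcp_rot: [3.129, 0.038, -0.148]
contact_force: [-0.3, -0.2, -1.4]
grip_width: 28.8
time: 13.95
tool_pos: [471.5, 18.9, 106.7]
tcp_rot: [3.129, 0.042, -0.148]
contact_force: [-11.3, 1.1, 6.2]
grip_width: 29.0
time: 14.05
tool_pos: [471.1, 18.9, 105.9]
tcp_rot: [3.128, 0.048, -0.148]
contact_force: [-11.1, 0.9, 7.2]
grip_width: 29.0
time: 14.25
tool_pos: [470.2, 19.1, 103.7]
tcp_rot: [3.128, 0.06, -0.147]
contact_force: [-9.7, 1.3, 7.4]
grip_width: 28.9
```

```bash
cat > ggeo.py <<'E'
import sys,subprocess
from h import *
from rfit import cyl
tag=sys.argv[1]
z=np.load(tag+'.npz',allow_pickle=True); c=z['c'][0]; P=cloud(c,z['d']); hsv=cv2.cvtColor(z['p'],cv2.COLOR_RGB2HSV)
m=(hsv[...,0]<16)&(hsv[...,1]>155); b=np.zeros_like(m); b[80:290,280:370]=1; m=cv2.erode((m&b).astype(np.uint8),np.ones((3,3)))>0
Q=P[m]; Q=Q[np.linalg.norm(Q-np.median(Q,0),axis=1)<60]
p=cyl(Q,-.5,-.15,np.median(Q,0)-[0,0,12]).x
A=np.array([np.cos(p[3])*np.cos(p[4]),np.sin(p[3])*np.cos(p[4]),np.sin(p[4])])
B=np.array([540.2,9.,60]); th=np.radians(171.1); a=np.array([np.cos(th)*.866,np.sin(th)*.866,.5]); l=np.array([-np.sin(th),np.cos(th),0]); n=np.cross(a,l)
for s in (0,10,25,60):
    # intersection with plane x=s in bore frame
    k=(s-(p[:3]-B)@a)/(A@a); X=p[:3]+k*A; print('at',s,'lat',((X-B)@l).round(2),'up',((X-B)@n).round(2))
print('tilt',np.degrees(p[4]).round(2),'angle err',np.degrees(np.arccos(-A@a)).round(2))
E
python3 snap.py wrist w9; python3 ggeo.py w9; python3 ggeo.py w8;python3 snap.py scene s9; python3 snap.py top t9
python3 - <<'E'
import cv2,numpy as np
a=cv2.imread('pics/s9.png'); b=cv2.imread('pics/t9.png')
cv2.imwrite('pics/s9z.png',cv2.resize(a[150:310,220:420],(800,640))[:600]); cv2.imwrite('pics/t9z.png',cv2.resize(b[170:320,240:440],(800,600)))
E
```

```text
at 0 lat 0.34 up 0.63
at 10 lat 0.3 up -0.15
at 25 lat 0.22 up -1.31
at 60 lat 0.05 up -4.02
tilt -25.57 angle err 4.46
at 0 lat 0.59 up 1.71
at 10 lat 0.53 up 1.0
at 25 lat 0.45 up -0.06
at 60 lat 0.25 up -2.53
tilt -25.96 angle err 4.07
```

View pics/s9z.png

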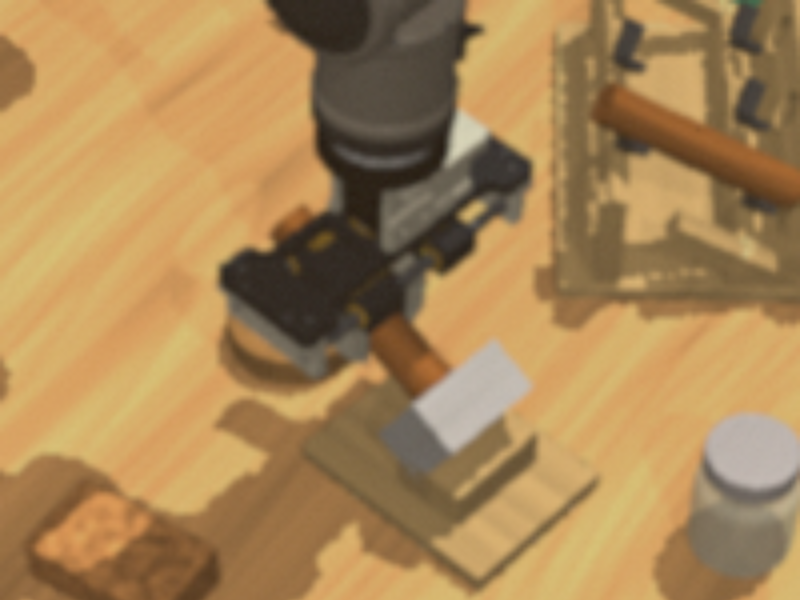

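View pics/t9z.png

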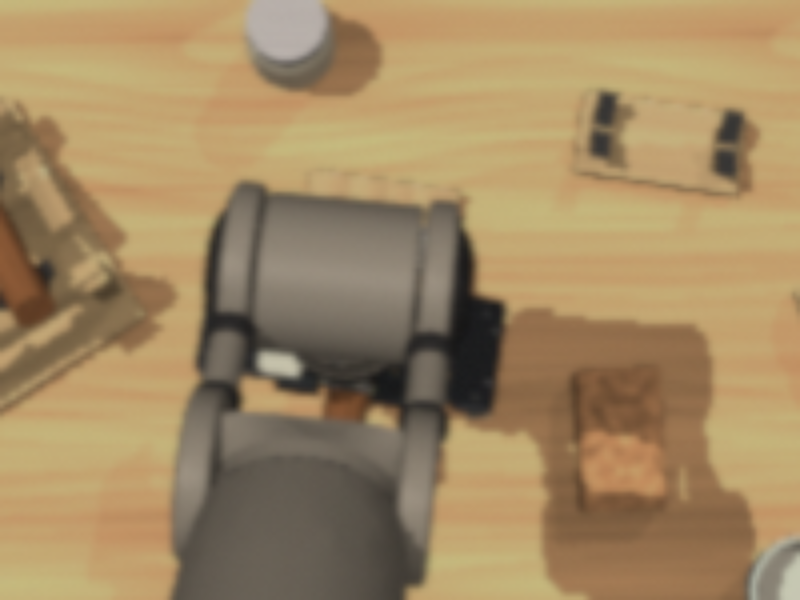

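Run:
```python
from h import *
B=np.array([540.2,9.,60]); t=np.radians(25.6); th=np.radians(171.1); d=np.array([np.cos(th)*np.cos(t),np.sin(th)*np.cos(t),np.sin(t)]); l=np.array([-np.sin(th),np.cos(th),0]); n=np.cross(d,l)
a=cv2.imread('pics/s9.png'); c=calibration('scene'); out=cv2.resize(a[190:240,260:340],(800,500),interpolation=cv2.INTER_CUBIC)
for off,col in ((0,(0,255,0)),(5,(255,255,0)),(10,(255,0,0))):
    C=B+(160+off)*d+n*.6
    pts=np.array([proj(c,C+15*(np.cos(f)*l+np.sin(f)*n)) for f in np.linspace(0,6.28,40)]); pts=((pts+.5-[260,190])*10).astype(int); cv2.polylines(out,[pts],True,col,1)
cv2.imwrite('pics/s9y.png',out)
```

```text
(no output)
```

View pics/s9y.png

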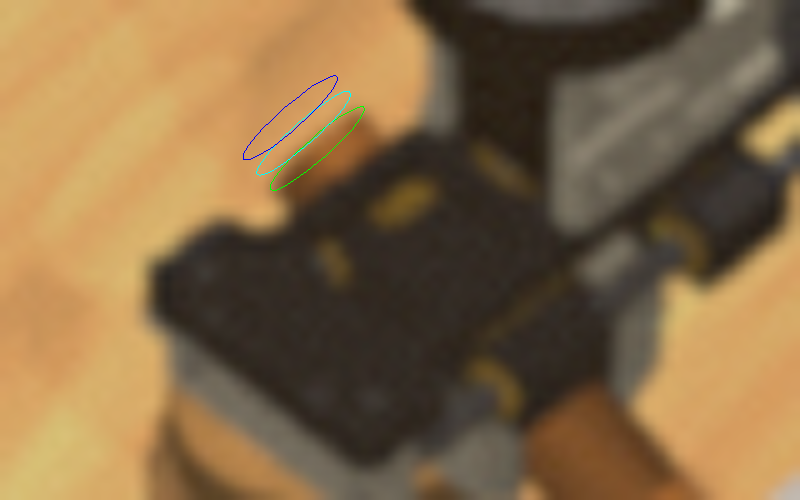

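```bash
python3 -m jog '[1,-8,0,-5,0,1,-13,0,-7,0,1,-20,0,-11,0,1,-20,0,-25,0,1,0,0,-40,0]'; python3 -m jog '[1,0,0,-25,0,1,0,0,0,0]'; python3 plan.py 462 399 225 .556 1 44
```

```text
time: 14.9
tool_pos: [409.2, 29.2, 195.1]
tcp_rot: [3.128, 0.068, -0.148]
contact_force: [0.7, -0.5, -1.0]
grip_width: 28.8
time: 15.1
tool_pos: [411.9, 29.4, 226.4]
tcp_rot: [3.128, 0.056, -0.147]
contact_force: [0.1, -0.2, -1.4]
grip_width: 28.9
15.1 [411.9  29.4 226.4] -0.147
[1,-1,-41,0,-4.5,1,3,-41,0,-4.5,1,6,-41,0,-4.5,1,9,-41,0,-4.5,1,12,-40,0,-4.5]
[1,16,-38,0,-4.4,1,18,-37,0,-4.5,1,21,-36,1,-4.4,1,24,-34,0,-4.5]
```

```bash
python3 -m jog '[1,-1,-41,0,-4.5,1,3,-41,0,-4.5,1,6,-41,0,-4.5,1,9,-41,0,-4.5,1,12,-40,0,-4.5]'
python3 -m jog '[1,16,-38,0,-4.4,1,18,-37,0,-4.5,1,17,-30,0,-4.4,1,10,-18,0,-3]'; python3 -m jog '[1,0,0,0,0]'; python3 plan.py 462 399 140 .556 1 25
```

```text
time: 15.6
tool_pos: [437.5, 236.6, 223.1]
tcp_rot: [-3.135, 0.053, 0.249]
contact_force: [0.3, 0.1, -1.2]
grip_width: 29.0
time: 16.0
tool_pos: [449.9, 380.4, 217.3]
tcp_rot: [-3.119, 0.051, 0.55]
contact_force: [0.2, -0.2, -0.4]
grip_width: 29.6
time: 16.1
tool_pos: [448.9, 382.6, 215.8]
tcp_rot: [-3.118, 0.052, 0.554]
contact_force: [0.0, -0.5, -0.7]
grip_width: 29.0
16.1 [448.9 382.6 215.8] 0.554
[1,5,-2,19,0,1,5,-2,19,0,1,5,-2,19,-0.1,1,5,-1,19,0]
```

```bash
python3 -m jog '[1,6,-2,19,0,1,6,-2,19,0,1,6,-2,19,0,1,6,-2,16,0,1,0,0,0,0]'; python3 snap.py wrist w10; python3 hfit.py w10 280 100 370 290
```

```text
time: 16.6
tool_pos: [459.5, 398.1, 136.6]
tcp_rot: [-3.12, 0.056, 0.549]
contact_force: [-0.3, 0.4, -1.5]
grip_width: 28.8
n 5122 heading 0.555 tilt -27.01 end [518.5 435.4  92.3] mid [457.9 397.8 128.6] axis [ 0.757  0.47  -0.454] rms 0.53
tcp [459.8 398.2 137.9]
```

View pics/w10.png

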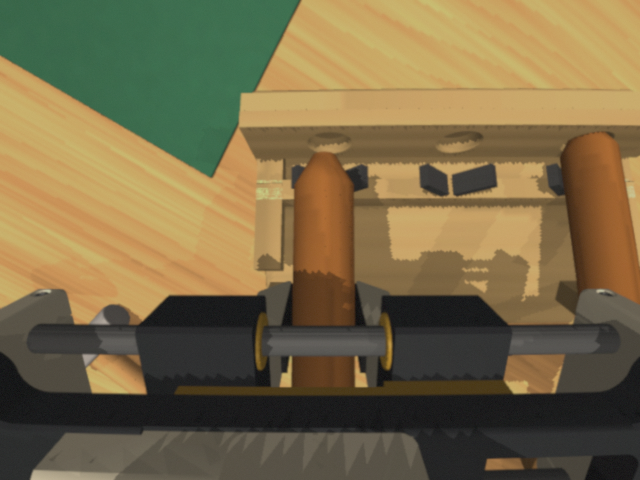

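```bash
python3 -m jog '[1,0,1,8,0,1,0,1,8,0,1,1,1,8,0]'; python3 -m jog '[1,0,0,4,0,1,0,0,4,0]';python3 -m jog '[1,0,0,2,0]'
```

```text
time: 16.95
tool_pos: [462.3, 395.7, 115.5]
tcp_rot: [-3.12, 0.049, 0.548]
contact_force: [0.8, -0.2, -0.7]
grip_width: 29.0
time: 17.15
tool_pos: [461.9, 395.3, 106.7]
tcp_rot: [-3.121, 0.049, 0.548]
contact_force: [0.9, -0.1, -0.9]
grip_width: 29.0
time: 17.25
tool_pos: [461.6, 395.2, 104.3]
tcp_rot: [-3.12, 0.05, 0.548]
contact_force: [-1.0, 1.0, 0.3]
grip_width: 28.9
```

```bash
python3 -m jog '[1,4,0,2.1,0,1,4,0,2.1,0]'; python3 -m jog '[1,4,0,2.1,0]'; python3 -m jog '[1,3,0,1.5,0]'
```

```text
time: 17.45
tool_pos: [468.4, 399.9, 100.0]
tcp_rot: [-3.12, 0.049, 0.548]
contact_force: [0.4, -0.1, 0.0]
grip_width: 28.8
time: 17.55
tool_pos: [471.4, 401.8, 97.4]
tcp_rot: [-3.12, 0.051, 0.548]
contact_force: [-3.5, -1.5, -0.6]
grip_width: 28.8
time: 17.65
tool_pos: [473.3, 403.1, 95.3]
tcp_rot: [-3.12, 0.054, 0.548]
contact_force: [-4.7, -2.5, 1.6]
grip_width: 29.1
```

```bash
python3 -m jog '[1,3,0,1.2,0]'; python3 -m jog '[1,2.5,0,1,0]'; python3 snap.py wrist w11; python3 hfit.py w11 280 100 370 290
```

```text
time: 17.75
tool_pos: [474.3, 403.8, 94.1]
tcp_rot: [-3.12, 0.059, 0.549]
contact_force: [-14.8, -10.0, 21.5]
grip_width: 29.1
time: 17.85
tool_pos: [474.4, 403.8, 94.0]
tcp_rot: [-3.121, 0.066, 0.549]
contact_force: [-14.5, -10.7, 21.9]
grip_width: 28.9
n 4248 heading 0.556 tilt -29.08 end [525.3 436.2  51.7] mid [465.9 399.3  90.6] axis [ 0.742  0.461 -0.486] rms 0.53
tcp [474.4 403.8  94.1]
```

View pics/w11.png

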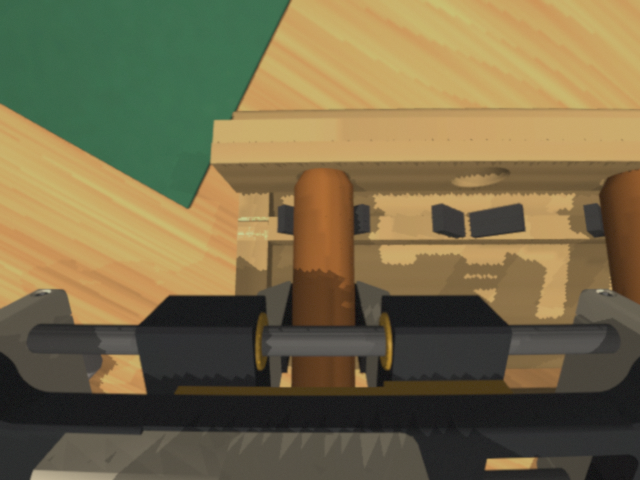

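```bash
python3 -m jog '[1,0,0,-0.5,0]';python3 -m jog '[0.5,0,0,0,0,0.5,0,0,0,0,0.5,0,0,0,0]'; python3 snap.py wrist w12
```

```text
time: 18.0
tool_pos: [473.9, 403.6, 94.8]
tcp_rot: [-3.121, 0.067, 0.549]
contact_force: [-1.4, 0.9, -3.1]
grip_width: 29.3
time: 18.3
tool_pos: [476.0, 404.6, 95.2]
tcp_rot: [-3.121, 0.062, 0.549]
contact_force: [-0.1, -0.2, -0.4]
grip_width: 44.7
```

View pics/w12.png

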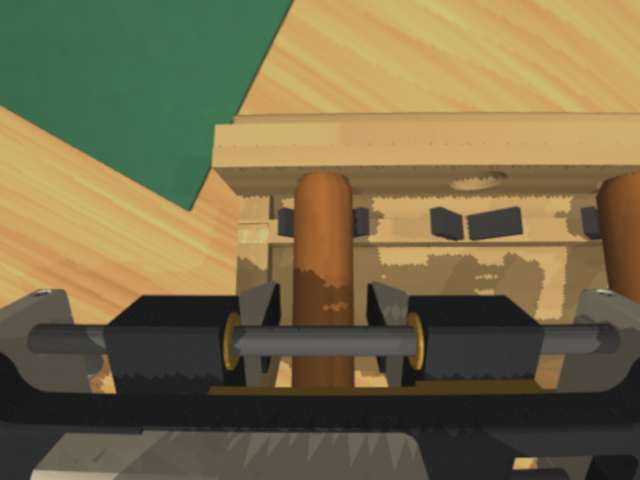

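```bash
python3 -m jog '[0.5,0,0,-10,0,0.5,0,0,-25,0,0.4,0,0,-40,0,0,0,0,-45,0,0,0,0,-40,0]'; python3 plan.py 435 320 290 .43 0 45
```

```text
time: 18.85
tool_pos: [485.0, 405.9, 255.8]
tcp_rot: [-3.121, 0.073, 0.549]
contact_force: [0.8, 1.2, -0.9]
grip_width: 65.5
18.85 [485.  405.9 255.8] 0.549
[0,-29,16,-11,2.3,0,-29,17,-12,2.3,0,-27,18,-11,2.2]
```

```bash
python3 -m jog '[0,-29,16,-8,2.3,0,-29,17,-8,2.3,0,-24,16,-5,2.2,0,0,0,0,0]'; python3 snap.py wrist w13
```

```text
time: 19.25
tool_pos: [441.1, 323.3, 293.5]
tcp_rot: [-3.129, 0.053, 0.426]
contact_force: [-0.5, 0.0, 0.3]
grip_width: 91.2
```

View pics/w13.png

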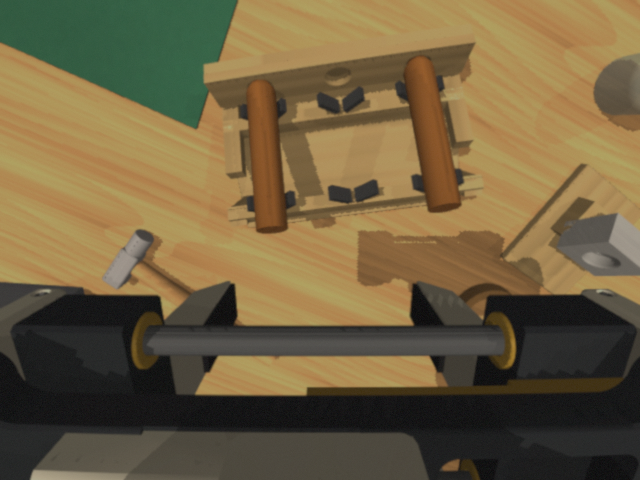

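```bash
cat > rcheck.py <<'E'
import sys
from h import *
from rfit import cyl
z=np.load(sys.argv[1]+'.npz',allow_pickle=True); c=z['c'][0]; P=cloud(c,z['d']); hsv=cv2.cvtColor(z['p'],cv2.COLOR_RGB2HSV)
m0=(hsv[...,0]<16)&(hsv[...,1]>155)
h=np.radians(-148.16); X=np.array([np.cos(h)*.866,np.sin(h)*.866,.5]); Y=np.array([-np.sin(h),np.cos(h),0]); Z=np.cross(X,Y); O=np.array([515.7,336.2,85])
D=P-O; L=np.stack([D@X,D@Y,D@Z],-1)
for y in (-80,0,80):
    m=m0&(np.abs(L[...,1]-y)<25)&(L[...,2]>-16)&(L[...,2]<40)&(np.abs(L[...,0])<110)
    Q=L[m]; 
    if len(Q)<500: print(y,'none',len(Q)); continue
    s=cyl(Q,0,0,np.median(Q,0)-[0,0,8]); p=s.x; a=np.array([np.cos(p[3])*np.cos(p[4]),np.sin(p[3])*np.cos(p[4]),np.sin(p[4])]); t=(Q-p[:3])@a; r=np.linalg.norm(Q-p[:3]-np.outer(t,a),axis=1); t=t[r<17]
    e=np.percentile(t,[.3,99.7]); print(y,len(Q),'lo',(p[:3]+e[0]*a).round(1),'hi',(p[:3]+e[1]*a).round(1))
E
python3 rcheck.py w13; python3 rcheck.py w2; python3 plan.py 380 -375 230 .333 0 46
```

```text
-80 4318 lo [-68.9 -80.3   0.6] hi [ 80.9 -79.5  -0.6]
0 none 0
80 4729 lo [-71.1  80.   -0.2] hi [80.1 80.2  0.1]
-80 none 0
0 none 0
80 4580 lo [-70.   80.   -0.1] hi [80.2 80.   0.1]
19.3 [441.9 324.4 293.3] 0.427
[0,-22,38,4,0.3,0,-21,38,4,0.3,0,-21,38,4,0.3,0,-21,39,4,0.3,0,-21,39,4,0.3]
[0,-21,39,4,0.4,0,-20,39,4,0.3,0,-20,39,4,0.4,0,-20,39,4,0.3,0,-20,39,4,0.4]
[0,-19,39,4,0.3,0,-19,40,4,0.4,0,-19,40,4,0.3,0,-19,40,4,0.4,0,-18,39,4,0.3]
[0,-19,40,3,0.4]
```

```bash
python3 plan.py 476.5 -341.9 150 .333 0 47
```

```text
19.3 [441.9 324.4 293.3] 0.427
[0,-16,41,10,0.4,0,-16,42,10,0.4,0,-16,42,9,0.4,0,-15,42,10,0.3,0,-15,42,9,0.4]
[0,-15,42,10,0.3,0,-15,42,9,0.4,0,-14,42,10,0.3,0,-14,42,9,0.4,0,-14,42,10,0.3]
[0,-14,42,9,0.4,0,-14,42,10,0.3,0,-13,43,9,0.4,0,-13,42,10,0.3,0,-13,43,9,0.4]
```

```bash
python3 -m jog '[0,-16,41,8,0.4,0,-16,42,8,0.4,0,-16,42,8,0.4,0,-15,42,8,0.3,0,-15,42,8,0.4]'
python3 -m jog '[0,-15,42,9,0.3,0,-15,42,9,0.4,0,-14,42,9,0.3,0,-14,42,9,0.4,0,-14,42,9,0.3]'; python3 plan.py 476.5 -341.9 150 .333 0 44
```

```text
time: 19.8
tool_pos: [456.8, 102.4, 254.5]
tcp_rot: [-3.128, 0.044, 0.407]
contact_force: [0.6, 0.4, 0.5]
grip_width: 92.3
time: 20.3
tool_pos: [474.0, -127.1, 208.9]
tcp_rot: [-3.131, 0.039, 0.381]
contact_force: [0.7, -0.1, 1.1]
grip_width: 91.7
20.3 [ 474.  -127.1  208.9] 0.381
[0,-13,33,10,0.5,0,-13,34,10,0.4,0,-12,34,10,0.5,0,-12,34,10,0.4,0,-12,33,9,0.5]
[0,-11,34,10,0.4]
```

```bash
python3 -m jog '[0,-13,33,10,0.5,0,-13,34,10,0.5,0,-12,34,10,0.5,0,-10,28,8,0.4,0,-6,18,5,0.4]'; python3 -m jog '[0,0,0,0,0]'; python3 plan.py 476.5 -341.9 57.5 .333 0 20 1
```

```text
time: 20.8
tool_pos: [478.5, -294.7, 163.1]
tcp_rot: [-3.133, 0.037, 0.339]
contact_force: [0.1, 0.3, -0.7]
grip_width: 91.7
time: 20.9
tool_pos: [478.8, -296.7, 161.9]
tcp_rot: [-3.133, 0.038, 0.337]
contact_force: [-0.4, 0.4, 1.1]
grip_width: 91.6
20.9 [ 478.8 -296.7  161.9] 0.337
[0,-2.9,7,17.4,0,0,-2.8,7,17.4,0,0,-2.9,7,17.4,0.1,0,-2.8,7,17.4,0,0,-2.8,7,17.4,0.1]
[0,-2.9,7,17.4,0]
```

```bash
python3 -m jog '[0,-6,16,5,0,0,-6,16,10,0,0,-5,10,10,0,0,0,2,5,0]'; python3 -m jog '[0,0,0,0,0]'; python3 plan.py 476.5 -341.9 57.5 .333 0 20 1
```

```text
time: 21.3
tool_pos: [477.9, -345.4, 130.9]
tcp_rot: [-3.134, 0.036, 0.341]
contact_force: [-0.3, 1.1, -0.7]
grip_width: 91.7
time: 21.4
tool_pos: [477.5, -345.2, 129.7]
tcp_rot: [-3.132, 0.037, 0.341]
contact_force: [-0.8, -0.4, -0.0]
grip_width: 91.9
21.4 [ 477.5 -345.2  129.7] 0.341
[0,0,-0.9,18.1,0.1,0,0.1,-0.9,18,0.1,0,0,-0.8,18.1,0.1,0,0.1,-0.9,18,0.1]
```

```bash
python3 -m jog '[0,1,-1,18,0.1,0,1,-1,18,0.1,0,1,-1,18,0.1,0,1,-1,14,0.1]'; python3 -m jog '[0,0,0,0,0]'; python3 plan.py 476.5 -341.9 57.5 .333 0 20 1
```

```text
time: 21.8
tool_pos: [479.2, -339.5, 62.5]
tcp_rot: [-3.137, 0.034, 0.335]
contact_force: [0.3, 0.7, -0.5]
grip_width: 91.9
time: 21.9
tool_pos: [478.5, -338.1, 60.9]
tcp_rot: [-3.133, 0.036, 0.335]
contact_force: [-1.3, -0.4, 0.3]
grip_width: 92.1
21.9 [ 478.5 -338.1   60.9] 0.335
[0,-3.2,2.9,3.4,0.1]
```

```bash
python3 -m jog '[0,-3,3,3,0,0.5,0,0,0,0,1,0,0,0,0,1,0,0,0,0,1,0,0,0,0]';python3 -m jog '[1,0,0,0,0,1,0,0,0,0,1,0,0,0,0,1,0,0,0,0,1,0,0,0,0]'; python3 -m jog '[1,0,0,0,0]'
```

```text
time: 22.4
tool_pos: [477.9, -342.8, 61.1]
tcp_rot: [-3.137, 0.033, 0.336]
contact_force: [0.3, 0.6, 0.6]
grip_width: 64.6
time: 22.9
tool_pos: [477.8, -342.3, 61.8]
tcp_rot: [-3.137, 0.033, 0.336]
contact_force: [-1.0, 2.5, 1.6]
grip_width: 29.0
time: 23.0
tool_pos: [477.8, -342.2, 61.8]
tcp_rot: [-3.137, 0.033, 0.336]
contact_force: [-0.4, 0.3, 0.5]
grip_width: 28.7
```

```bash
python3 -m jog '[1,0,0,-30,0,1,0,0,-45,0,1,0,0,-45,0]'; python3 plan.py 504.7 329.3 205 .556 1 46
```

```text
time: 23.3
tool_pos: [479.0, -339.6, 177.4]
tcp_rot: [-3.124, 0.041, 0.337]
contact_force: [0.4, -0.0, -0.4]
grip_width: 29.1
23.3 [ 479.  -339.6  177.4] 0.337
[1,16,-42,-2,-0.8,1,17,-41,-2,-0.8,1,18,-41,-2,-0.8,1,18,-41,-2,-0.8,1,19,-41,-2,-0.9]
[1,19,-40,-2,-0.8,1,20,-40,-2,-0.9,1,20,-40,-2,-0.8,1,21,-39,-2,-0.9,1,22,-39,-2,-0.8]
[1,22,-39,-2,-0.9,1,23,-38,-1,-0.8,1,23,-38,-2,-0.9,1,24,-38,-1,-0.8,1,24,-37,-2,-0.9]
```

```bash
python3 -m jog '[1,16,-42,-4,-0.8,1,17,-41,-4,-0.8,1,18,-41,-4,-0.8,1,18,-41,-4,-0.8,1,19,-41,-4,-0.9]'; python3 -m jog '[1,19,-40,-3,-0.8,1,20,-40,-3,-0.9,1,20,-40,-3,-0.8,1,21,-39,-3,-0.9,1,22,-39,-3,-0.8]'; python3 plan.py 504.7 329.3 205 .556 1 46
```

```text
time: 23.8
tool_pos: [492.4, -118.0, 203.6]
tcp_rot: [-3.14, 0.03, 0.401]
contact_force: [0.4, 0.5, -1.0]
grip_width: 29.1
time: 24.3
tool_pos: [502.7, 112.9, 216.9]
tcp_rot: [-3.142, 0.027, 0.476]
contact_force: [0.1, -0.2, -0.5]
grip_width: 29.3
24.3 [502.7 112.9 216.9] 0.476
[1,20,-38,2,-0.9,1,21,-38,2,-0.9,1,21,-38,3,-0.9,1,22,-37,2,-0.9,1,23,-37,3,-1]
```

```bash
python3 -m jog '[1,20,-38,2,-0.9,1,21,-38,2,-0.9,1,21,-38,3,-0.9,1,20,-32,3,-0.9,1,12,-19,3,-0.8]'; python3 -m jog '[1,0,0,0,0]';  python3 plan.py 504.7 329.3 160 .556 1 15
```

```text
time: 24.8
tool_pos: [505.0, 313.4, 201.7]
tcp_rot: [3.141, 0.021, 0.559]
contact_force: [1.5, 0.4, -1.0]
grip_width: 28.9
time: 24.9
tool_pos: [504.4, 316.1, 200.8]
tcp_rot: [-3.142, 0.022, 0.563]
contact_force: [-0.5, -0.5, -0.7]
grip_width: 28.9
24.9 [504.4 316.1 200.8] 0.563
[1,2,-4,14,0.1,1,3,-3,13,0.2,1,2,-4,14,0.1]
```

```bash
python3 -m jog '[1,2,-4,14,0.1,1,3,-3,14,0.2,1,3,-4,14,0.1,1,0,0,8,0,1,0,0,0,0]'; python3 snap.py wrist w14; python3 plan.py 504.7 329.3 135 .556 1 15 1
```

```text
time: 25.4
tool_pos: [505.2, 327.6, 147.1]
tcp_rot: [3.14, 0.022, 0.555]
contact_force: [-0.7, -0.4, -0.6]
grip_width: 29.2
25.45 [505.5 327.7 147.7] 0.555
[1,0.2,-1.7,12.7,-0.1]
```

View pics/w14.png

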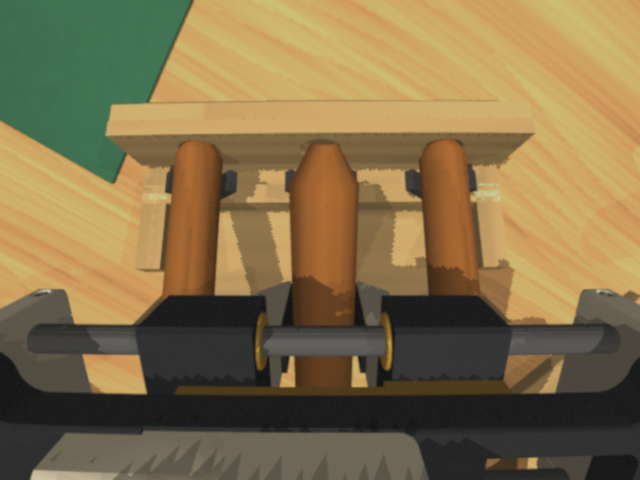

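```bash
python3 -m jog '[1,0,-2,7,0,1,0,0,6,0,1,0,0,6,0]'; python3 -m jog '[1,0,0,5,0,1,0,0,5,0]'; python3 -m jog '[1,0,0,5,0]'
```

```text
time: 25.75
tool_pos: [505.4, 329.1, 129.6]
tcp_rot: [3.139, 0.017, 0.554]
contact_force: [1.2, 0.6, -0.7]
grip_width: 29.4
time: 25.95
tool_pos: [506.2, 329.3, 119.9]
tcp_rot: [3.139, 0.014, 0.554]
contact_force: [1.8, 1.8, 4.5]
grip_width: 29.3
time: 26.05
tool_pos: [506.6, 329.5, 115.2]
tcp_rot: [3.139, 0.013, 0.554]
contact_force: [0.4, 0.3, 4.1]
grip_width: 29.0
```

```bash
python3 -m jog '[1,-1,0,5,0]'; python3 -m jog '[1,-1,0,4.5,0,1,0,0,2,0]';python3 -m jog '[1,0,0,0,0]'; python3 snap.py wrist w15; python3 hfit.py w15 285 140 370 290
```

```text
time: 26.15
tool_pos: [506.3, 329.3, 110.5]
tcp_rot: [3.138, 0.01, 0.553]
contact_force: [2.2, 1.1, 4.5]
grip_width: 29.0
time: 26.35
tool_pos: [505.5, 328.9, 103.7]
tcp_rot: [3.138, 0.01, 0.554]
contact_force: [-0.7, -0.9, 6.3]
grip_width: 28.8
time: 26.45
tool_pos: [505.4, 328.8, 103.5]
tcp_rot: [3.138, 0.01, 0.554]
contact_force: [1.5, 1.8, 3.8]
grip_width: 29.1
n 4762 heading 0.549 tilt -28.72 end [563.2 364.7  55.7] mid [503.3 328.1  94.1] axis [ 0.748  0.458 -0.481] rms 0.53
tcp [505.4 328.9 103.6]
```

```bash
python3 -m jog '[1,0,0,-18,0,1,0,0,-35,0,1,0,0,-45,0,1,0,0,-40,0]'; python3 plan.py 432 28 225 -.152 1 42
```

```text
time: 26.9
tool_pos: [501.7, 327.3, 235.2]
tcp_rot: [3.14, 0.034, 0.553]
contact_force: [1.7, 0.0, -0.4]
grip_width: 28.9
26.9 [501.7 327.3 235.2] 0.553
[1,-27,27,1,5.1,1,-25,30,1,5,1,-22,32,1,5.1,1,-19,33,1,5,1,-16,35,2,5.1]
[1,-13,36,1,5,1,-9,37,2,5.1,1,-6,38,1,5]
```

```bash
python3 -m jog '[1,-27,27,1,5.1,1,-25,30,1,5,1,-22,32,1,5.1,1,-19,33,1,5,1,-16,35,2,5.1]'; python3 -m jog '[1,-13,36,1,5,1,-9,34,2,5.1,1,-4,22,5,5]'; python3 -m jog '[1,0,0,0,0]'; python3 plan.py 432 26 150 -.153 1 22
```

```text
time: 27.4
tool_pos: [456.0, 138.3, 236.2]
tcp_rot: [3.128, 0.025, 0.103]
contact_force: [0.2, -0.9, -0.5]
grip_width: 28.9
time: 27.7
tool_pos: [428.1, 40.3, 228.4]
tcp_rot: [3.12, 0.026, -0.172]
contact_force: [-0.6, -0.3, -1.6]
grip_width: 29.2
time: 27.8
tool_pos: [426.5, 38.3, 227.4]
tcp_rot: [3.119, 0.029, -0.177]
contact_force: [-0.1, 0.2, 0.1]
grip_width: 29.1
27.8 [426.5  38.3 227.4] -0.177
[1,2,3,19,-0.3,1,2,3,19,-0.4,1,2,3,20,-0.3,1,2,2,19,-0.4]
```

```bash
python3 -m jog '[1,2,4,19,-0.3,1,3,4,19,-0.4,1,3,4,20,-0.3,1,2,3,17,-0.4,1,0,0,0,0]'; python3 snap.py wrist w16; python3 hfit.py w16 275 100 375 290 ; python3 ggeo.py w16
```

```text
time: 28.3
tool_pos: [430.7, 22.3, 149.1]
tcp_rot: [3.121, 0.033, -0.146]
contact_force: [-0.3, 0.0, -0.4]
grip_width: 29.2
n 4748 heading -0.157 tilt -28.47 end [497.   12.5 101.7] mid [427.5  23.5 139.9] axis [ 0.868 -0.138 -0.477] rms 0.54
tcp [431.2  22.4 150.1]
at 0 lat 3.86 up 14.13
at 10 lat 3.79 up 14.05
at 25 lat 3.68 up 13.93
at 60 lat 3.43 up 13.66
tilt -29.55 angle err 0.72
```

```bash
python3 -m jog '[1,5,-1,8,0,1,5,-1,8,0,1,5,-1,7,0,1,3,-1,3,0,1,0,0,0,0]'; python3 snap.py wrist w17; python3 hfit.py w17 275 80 375 290 ; python3 ggeo.py w17
```

```text
time: 28.85
tool_pos: [452.0, 24.9, 123.3]
tcp_rot: [3.122, 0.028, -0.143]
contact_force: [-0.2, -0.4, -0.5]
grip_width: 29.5
n 4670 heading -0.158 tilt -28.09 end [518.3  15.1  76.6] mid [448.6  26.2 114.2] axis [ 0.871 -0.139 -0.471] rms 0.54
tcp [451.9  24.8 123.5]
at 0 lat -2.52 up 2.55
at 10 lat -2.55 up 2.41
at 25 lat -2.61 up 2.2
at 60 lat -2.74 up 1.7
tilt -29.18 angle err 0.93
```

View pics/w17.png

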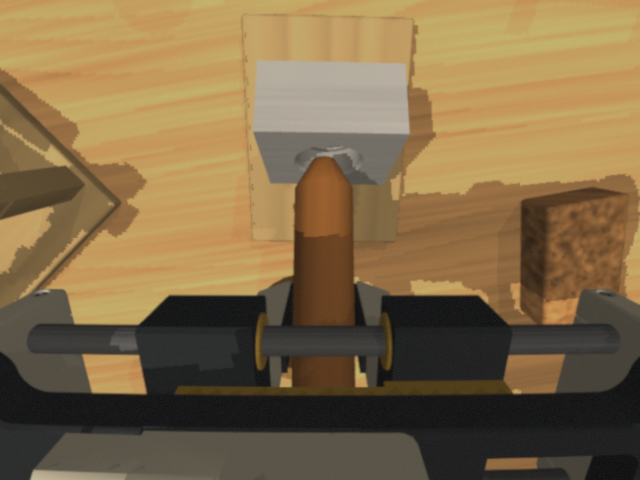

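```bash
python3 -m jog '[1,-1,2.5,2,0,1,4,0.2,2.4,0,1,4,0.2,2.4,0]'; python3 -m jog '[1,4,0,2.4,0,1,4,0,2.4,0]';  python3 -m jog '[1,0,0,0,0]'; python3 snap.py wrist w18;python3 ggeo.py w18
```

```text
time: 29.2
tool_pos: [458.3, 20.6, 116.9]
tcp_rot: [3.122, 0.027, -0.143]
contact_force: [0.1, -0.2, -0.6]
grip_width: 28.8
time: 29.4
tool_pos: [467.0, 19.0, 111.6]
tcp_rot: [3.122, 0.026, -0.143]
contact_force: [-0.1, 0.3, -1.0]
grip_width: 29.0
time: 29.5
tool_pos: [467.4, 18.9, 111.2]
tcp_rot: [3.122, 0.026, -0.143]
contact_force: [-0.3, -0.1, 0.1]
grip_width: 29.1
at 0 lat 0.87 up 1.04
at 10 lat 0.84 up 0.69
at 25 lat 0.81 up 0.18
at 60 lat 0.72 up -1.03
tilt -28.02 angle err 2.02
```

```bash
python3 -m jog '[1,3,-0.2,1.5,0]'; python3 -m jog '[1,3,-0.2,1,0]'; python3 -m jog '[1,2,0,0.8,0]'; python3 -m jog '[1,2,0,0.5,0]'
```

```text
time: 29.65
tool_pos: [470.0, 18.8, 109.8]
tcp_rot: [3.122, 0.027, -0.143]
contact_force: [0.8, -0.5, -0.7]
grip_width: 28.9
time: 29.75
tool_pos: [472.6, 18.6, 108.6]
tcp_rot: [3.122, 0.028, -0.143]
contact_force: [-12.2, 1.7, 6.9]
grip_width: 29.1
time: 29.85
tool_pos: [472.1, 18.7, 107.4]
tcp_rot: [3.121, 0.035, -0.143]
contact_force: [-13.0, 2.5, 9.9]
grip_width: 29.3
time: 29.95
tool_pos: [471.7, 18.7, 106.6]
tcp_rot: [3.121, 0.041, -0.143]
contact_force: [-7.5, 0.8, 7.4]
grip_width: 29.2
```

```bash
python3 -m jog '[1,1.5,0,0,0,1,1.5,0,0,0,1,1,0,0,0]'; python3 snap.py wrist w19; python3 ggeo.py w19; python3 snap.py scene s19
python3 - <<'E'
from h import *
B=np.array([540.2,9.,60]); t=np.radians(27); th=np.radians(171.1); d=np.array([np.cos(th)*np.cos(t),np.sin(th)*np.cos(t),np.sin(t)]); l=np.array([-np.sin(th),np.cos(th),0]); n=np.cross(d,l)
a=cv2.imread('pics/s19.png'); c=calibration('scene'); out=cv2.resize(a[190:240,260:340],(800,500),interpolation=cv2.INTER_CUBIC)
for off,col in ((0,(0,255,0)),(5,(255,255,0)),(10,(255,0,0))):
    C=B+(160+off)*d+n*.6
    pts=np.array([proj(c,C+15*(np.cos(f)*l+np.sin(f)*n)) for f in np.linspace(0,6.28,40)]); pts=((pts+.5-[260,190])*10).astype(int); cv2.polylines(out,[pts],True,col,1)
cv2.imwrite('pics/s19y.png',out)
E
```

```text
time: 30.25
tool_pos: [471.8, 18.8, 106.9]
tcp_rot: [3.12, 0.05, -0.143]
contact_force: [-3.7, -0.2, 3.8]
grip_width: 28.9
at 0 lat 0.33 up 1.14
at 10 lat 0.32 up 0.53
at 25 lat 0.3 up -0.39
at 60 lat 0.26 up -2.54
tilt -26.49 angle err 3.53
```

View pics/s19y.png

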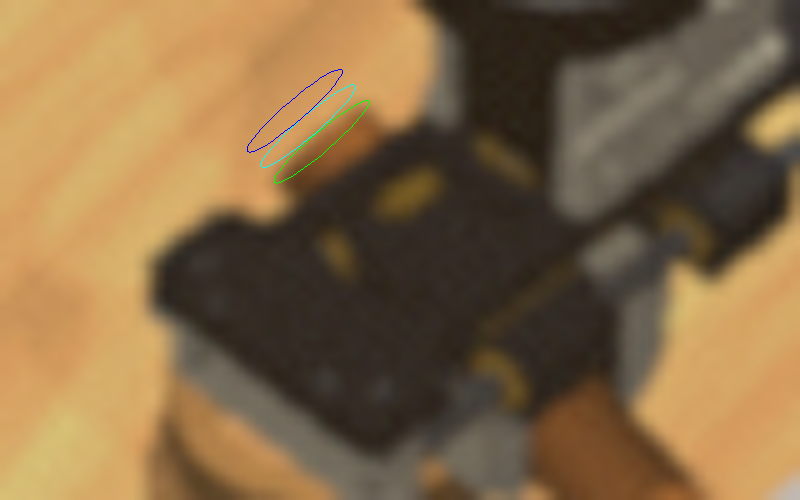

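```bash
python3 -m jog '[1,2,0,0.5,0,1,2,0,0.5,0,1,1.5,0,0.5,0]'; python3 -m jog '[1,-8,0,-5,0,1,-13,0,-7,0,1,-20,0,-11,0,1,-20,0,-25,0,1,0,0,-40,0]'; python3 -m jog '[1,0,0,-35,0,1,0,0,0,0]'; python3 plan.py 498 327 235 .556 1 44
```

```text
time: 30.65
tool_pos: [471.4, 18.8, 105.5]
tcp_rot: [3.12, 0.064, -0.142]
contact_force: [-5.6, 0.6, 5.8]
grip_width: 29.4
time: 31.15
tool_pos: [409.6, 29.6, 196.8]
tcp_rot: [3.119, 0.074, -0.143]
contact_force: [0.7, -0.5, -0.4]
grip_width: 29.1
time: 31.35
tool_pos: [412.4, 30.4, 238.2]
tcp_rot: [3.12, 0.064, -0.142]
contact_force: [0.6, -0.9, -1.2]
grip_width: 29.3
31.35 [412.4  30.4 238.2] -0.142
[1,5,-38,0,-5,1,9,-38,0,-5,1,12,-37,1,-5,1,15,-35,0,-5,1,18,-34,1,-5]
[1,21,-32,0,-5,1,24,-31,1,-5,1,26,-28,0,-5]
```

```bash
python3 -m jog '[1,5,-38,-1,-5,1,9,-38,-1,-5,1,12,-37,-1,-5,1,15,-35,-1,-5,1,18,-34,-1,-5]'; python3 -m jog '[1,21,-32,-1,-5,1,22,-27,0,-5,1,14,-16,0,-4]'; python3 -m jog '[1,0,0,0,0]'; python3 plan.py 502 330 150 .556 1 22
```

```text
time: 31.85
tool_pos: [463.4, 217.8, 238.4]
tcp_rot: [-3.136, 0.063, 0.302]
contact_force: [0.2, -0.6, -0.7]
grip_width: 29.0
time: 32.15
tool_pos: [487.1, 313.8, 234.8]
tcp_rot: [-3.12, 0.062, 0.561]
contact_force: [-0.1, -0.4, -0.7]
grip_width: 28.9
time: 32.25
tool_pos: [486.3, 316.0, 233.6]
tcp_rot: [-3.119, 0.062, 0.565]
contact_force: [0.6, -0.4, 0.0]
grip_width: 28.8
32.25 [486.3 316.  233.6] 0.565
[1,5,-1,21,0.1,1,5,-1,21,0.1,1,5,-1,21,0.2,1,6,-1,21,0.1]
```

```bash
python3 -m jog '[1,6,-2,21,0.1,1,6,-2,21,0.1,1,6,-2,21,0.2,1,6,-2,16,0.1,1,0,0,0,0]'; python3 snap.py wrist w20; python3 hfit.py w20 285 100 370 290
```

```text
time: 32.75
tool_pos: [494.2, 330.9, 149.8]
tcp_rot: [-3.121, 0.066, 0.55]
contact_force: [-0.8, 0.2, 0.1]
grip_width: 29.3
n 4844 heading 0.556 tilt -27.51 end [551.4 367.1 103.6] mid [491.1 329.7 140.6] axis [ 0.753  0.468 -0.462] rms 0.53
tcp [494.5 330.9 151. ]
```

View pics/w20.png

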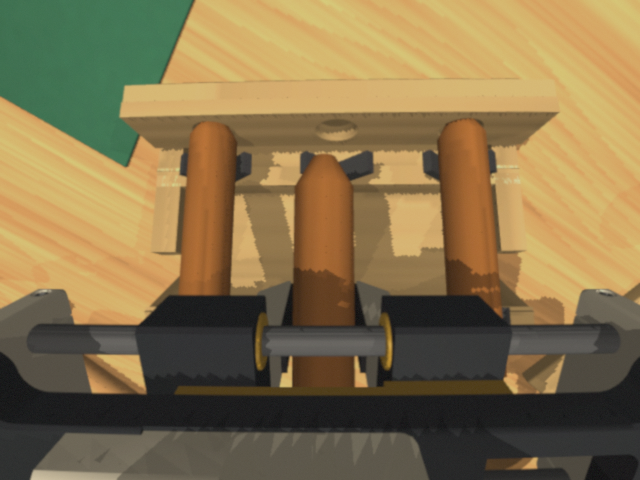

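```bash
python3 -m jog '[1,4,3,9,0,1,4,3,9,0,1,2,1,9,0]'; python3 -m jog '[1,0,0,0,0]'; python3 snap.py wrist w21; python3 hfit.py w21 285 100 370 290
```

```text
time: 33.1
tool_pos: [506.8, 328.8, 125.5]
tcp_rot: [-3.123, 0.059, 0.548]
contact_force: [0.1, -1.1, -0.7]
grip_width: 28.9
time: 33.2
tool_pos: [506.6, 328.2, 124.1]
tcp_rot: [-3.122, 0.061, 0.547]
contact_force: [0.1, -0.2, -0.2]
grip_width: 29.3
n 4890 heading 0.551 tilt -27.21 end [564.3 364.5  78.1] mid [503.7 327.2 114.7] axis [ 0.758  0.466 -0.457] rms 0.53
tcp [506.8 328.4 124.8]
```

```bash
python3 -m jog '[1,0,-0.5,7,0,1,1,-0.5,7,0]'; python3 -m jog '[1,0,0,4,0]';python3 -m jog '[1,0,0,2,0]'
```

```text
time: 33.45
tool_pos: [507.0, 329.9, 111.4]
tcp_rot: [-3.123, 0.057, 0.547]
contact_force: [-0.0, 0.2, -2.1]
grip_width: 29.2
time: 33.55
tool_pos: [506.5, 330.0, 106.7]
tcp_rot: [-3.123, 0.058, 0.547]
contact_force: [0.8, 0.5, -0.8]
grip_width: 29.3
time: 33.65
tool_pos: [506.2, 329.8, 104.2]
tcp_rot: [-3.123, 0.058, 0.548]
contact_force: [1.1, -1.1, 2.1]
grip_width: 28.9
```

```bash
python3 -m jog '[1,4,0,2.1,0,1,4,0,2.1,0]'; python3 -m jog '[1,3,0,1.5,0]'; python3 -m jog '[1,3,0,1.4,0]'; python3 -m jog '[1,2,0,0.8,0]'
```

```text
time: 33.85
tool_pos: [513.4, 333.8, 99.9]
tcp_rot: [-3.124, 0.058, 0.548]
contact_force: [-0.5, -1.7, 1.8]
grip_width: 28.6
time: 33.95
tool_pos: [515.7, 335.3, 97.9]
tcp_rot: [-3.124, 0.059, 0.548]
contact_force: [-3.1, -2.2, 0.8]
grip_width: 28.9
time: 34.05
tool_pos: [517.5, 336.5, 95.9]
tcp_rot: [-3.123, 0.062, 0.548]
contact_force: [-4.2, -2.8, 1.6]
grip_width: 29.0
time: 34.15
tool_pos: [517.8, 336.7, 95.5]
tcp_rot: [-3.124, 0.067, 0.549]
contact_force: [-11.8, -9.0, 19.0]
grip_width: 29.3
```

```bash
python3 -m jog '[1,2.5,0,0.8,0]'; python3 -m jog '[1,0,0,-0.5,0]';python3 -m jog '[0.5,0,0,0,0,0.5,0,0,0,0,0.5,0,0,0,0]'; python3 snap.py wrist w22; python3 -m jog '[0.5,0,0,-10,0,0.5,0,0,-25,0,0.5,0,0,-40,0,0.4,0,0,-45,0,0,0,0,-40,0]'
```

```text
time: 34.25
tool_pos: [517.9, 336.7, 95.5]
tcp_rot: [-3.124, 0.073, 0.549]
contact_force: [-12.4, -10.2, 17.7]
grip_width: 29.4
time: 34.35
tool_pos: [517.5, 336.6, 96.1]
tcp_rot: [-3.123, 0.075, 0.549]
contact_force: [0.1, 0.4, -2.6]
grip_width: 29.0
time: 34.65
tool_pos: [518.7, 337.9, 96.1]
tcp_rot: [-3.123, 0.071, 0.549]
contact_force: [0.3, 0.3, -0.0]
grip_width: 44.9
time: 35.2
tool_pos: [528.3, 340.6, 256.5]
tcp_rot: [-3.121, 0.083, 0.549]
contact_force: [1.2, 0.3, -0.9]
grip_width: 57.5
```

View pics/w22.png

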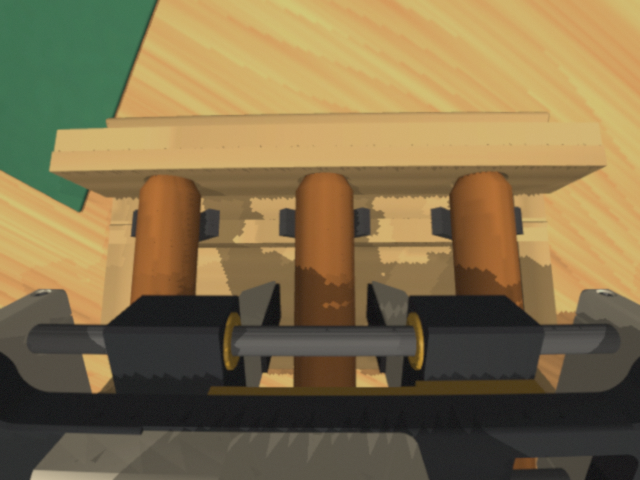

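All three low ends look alike at the foot board (rows about 175). I'm backing off to check the whole rack.

```bash
python3 plan.py 438 322 293 .43 0 40; python3 -m jog '[0,-25,14,-8,2.2,0,-28,14,-8,2.2,0,-28,12,-6,2.2,0,-5,2,0,0,0,0,0,0,0]'; python3 snap.py wrist w23; python3 rcheck.py w23; python3 snap.py scene s23
```

```text
35.2 [528.3 340.6 256.5] 0.549
[0,-29,-10,-12,2.3,0,-29,-9,-12,2.3,0,-30,-9,-13,2.2]
time: 35.7
tool_pos: [477.2, 262.7, 297.2]
tcp_rot: [-3.132, 0.062, 0.43]
contact_force: [0.1, -0.1, -0.4]
grip_width: 91.4
-80 4292 lo [-69.7 -80.    0.5] hi [ 80.8 -80.1  -0.6]
0 4229 lo [-69.4  -0.4   0.7] hi [80.6  0.6 -0.4]
80 4361 lo [-71.6  79.7  -0.3] hi [80.3 80.8 -0. ]
```

View pics/w23.png

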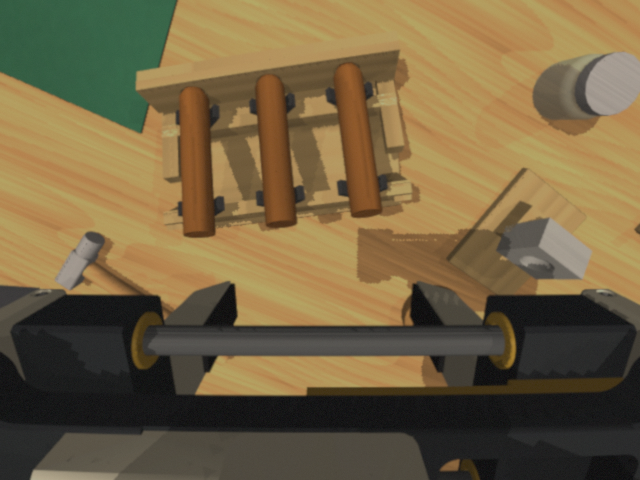

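View pics/s23.png

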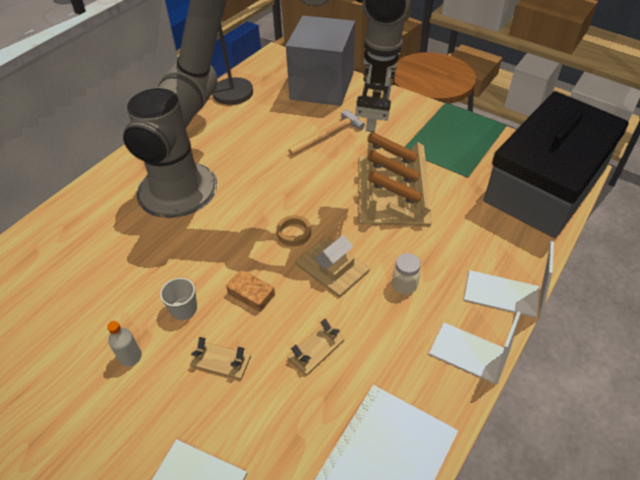

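Heads at +80.8 and +80.6 mm against the sample's +80.3, and the bystanders are where they were. The arm is clear, so I'm handing in.

```bash
python3 -c "
from plant import close_job
print(close_job())"
```

```text
the job is handed in; nothing more can be done
None
```

Both dowels are in the two free rack places, chamfered end down and home in their foot sockets. I handed the job in at about 36 s, well inside the 72 s limit; it reports no verdict.

**What I did:** The pictures showed which end of each dowel was tapered. I took them one at a time:
1. Tilted the dowel in the grip by lowering it onto a rack V.
2. Pushed its tapered end into the gauge bore until it met the bottom at about 15 N, and held it there.
3. Laid it in the rack (y = -80 mm place first, then the middle) and slid it down into the socket.

I never tried a square end in the gauge. Both tapered ends went past where a square end would have stopped on the shoulder.

**Last checks:**
- **Rack:** the head ends measured +80.8 and +80.6 mm along the bed, against +80.3 mm for the sample. Sideways and height errors were under 1 mm.
- **Gauge:** the scene picture put each dowel's rear end where a dowel fully home should be. The angle error while pressed was about 4°, within the 0.15 rad (8.6°) allowed.
- **Surroundings:** the bystanders looked unmoved in the last scene picture, and the gripper was open and clear of everything.

**What disagreed:**
- The gauge bore opens roughly toward the robot, and the rack's uphill runs to the right and inward. Neither matches the task text, so I went by the images.
- In the gauge, contact came about 2 mm earlier than my fit predicted for both dowels, within the calibration error.
- The tool picked up a lean of about 4° from the pressing, with no effect on the placing.

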